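# Clamp the module in the bench vise

## Task

Take the flat-lidded metal module out of the parts tray and set it down gently, lid up, on the vise's bed between the open jaws, lying across the vise and centred on the jaws so that its two long sides face them. Let go of it, then crank the vise handle clockwise (as seen from the handle's end) until the sliding jaw holds the module firmly against the fixed jaw, and let go of the handle. Leave the finned heat sink in the tray and everything else on the bench where it is.

Things in the scene. Friction and masses are not known exactly. Their poses are not given: they have to be found in the camera images.
- module: Loose closed aluminium box, flat lid with four small screws up, 64 (x) x 36 (y) x 22 (z) mm, 0.1 kg. Origin: centre of its underside. In the tray its ends have no finger room: take it by its long sides (36 mm apart). In the vise the jaws face the long sides and stand higher than it: there hold it by its ends (64 mm apart). So put it down on the bench between and take it again.
- heatsink: Loose finned aluminium heat sink, 64 x 36 x 22 mm, six upright fins along its length, in the other bay of the tray (not the part to clamp). Origin: centre of its underside.
- tray: Fixed black parts tray, base 98 (x) x 160 (y) x 6 (z) mm, origin under its centre. Two bays, centred at y = -43 and +43 mm, each between two end walls (inner faces 70 mm apart in x, 44 mm long, top 34 mm above the bench), open at the sides. A part in a bay lies on the 6 mm base, its x along the tray's x.
- vise: Grey vise fixed to the bench. Origin under its base at bench height; x runs along the screw to the handle's end, z up. Base plate x -90 to 75 mm, 74 mm wide, 16 high. Bed 36 mm wide in y, top 50 mm above the bench. Fixed jaw: face at x = -45, back at -78, 44 wide, top at 86 mm. Sliding jaw: 44 wide, 28 thick, top at 87. End block x 47 to 61, top at 90.
- vise_seat (a point): Point on the top of the vise's bed where the middle of the module's underside lies when it is clamped against the fixed jaw: in the vise's frame (-27, 0, 50) mm; axes as the vise's.
- jaw_face (a point): Middle of the sliding jaw's gripping face (looks to the vise's -x, towards the fixed jaw), 69 mm above the bench. The opening between the jaws is its vise-frame x + 45 mm; it starts 43 to 52 mm wide.
- jaw (a joint): Travel of the sliding jaw in m: 0 = fully open (52 mm between the jaws), growing as it closes; it is driven only by the handle, 10 mm per turn. It meets a 36 mm thing that lies against the fixed jaw at 0.016.
- crank_axis (a point): Point on the handle's horizontal turning axis (which runs along the vise's x), abreast of the middle of the hand grip: vise frame (102, 0, 78) mm; axes as the vise's.
- grip_mid (a point): Middle of the crank's hand grip, a freely spinning black rod 14 mm in diameter and 50 mm long, parallel to the vise's x, 35 mm from the turning axis (vise frame x 75 to 125 mm). It can be pinched from above and led round the axis. Height 43 to 113 mm.
- crank (a joint): Handle angle in rad: at 0 (and each full turn) the grip is straight above the axis; growing = clockwise seen from the handle's end = closing; at angle a the grip is at vise-frame y = 35 sin a mm, 35 cos a mm above the axis. Takes about 3 N at the grip until the jaw bears on the part; stays where it is left.
- jar: Bystander. White jar with screw lid, 68 mm across, 75 mm high, beyond the work area. Origin: centre of its underside.
- spool: Bystander. Grey solder spool standing on end, 52 mm across, 38 mm high, beyond the gap between tray and vise. Origin: centre of its underside.
- screwdriver: Bystander. Small screwdriver, 160 mm long, lying on the bench on the robot's side. Origin: under its middle.
- brush: Bystander. Cleaning brush, 160 mm long, lying beyond the vise. Origin: under its middle.
- phone: Bystander. Black phone, 72 x 148 x 9 mm, lying flat beyond the vise. Origin: centre of its underside.
- tin: Bystander. Aluminium tin, 60 mm across, 50 mm high, beyond the tray. Origin: centre of its underside.
There are look-alikes about, which are no part of the job. What is shaped like the module but brown or orange is not meant. Of the things shaped like the vise, the grey one is meant.

How it is judged:
By the outcome, as a careful person would: the job done as asked, in the order asked, and still so for the second after the job is handed in, with the robot touching nothing.
It also fails if it takes over 72 s, if anything falls off the work surface, if the arm or the gripper's body presses on something with over 40 N, if the wrist force passes 120 N, or if a joint passes its speed limit or range.

## Robot

A 6-joint arm with a two-finger parallel gripper is mounted at the origin on the work surface. World frame = base frame: x ahead of the robot, y to its left, z up, the work surface at z = 0. Lengths are in m, angles in degrees, forces in N, time in s.
With the tool pointing down it reaches from about 0.3 to 0.75 m from the base axis. Payload 8.5 kg.
Tool frame: the origin (TCP) lies midway between the tips of the shut fingers; the grasp point (between the pads) lies 19 mm behind it (env.grasp_offset is the distance from the TCP to the grasp point, in m); z points along the fingers, y is the line along which they close (so a half turn about z gives the same grasp; the last joint's range is limited). The gripper opens to 85 mm and grips with 20 to 120 N. Pads are 22 mm wide; open, the fingers measure 114 mm over their backs; the gripper's body (76 mm by 85 mm) begins 54 mm behind the grasp point. The pads swing forward as they close: fully open they stand 13 mm farther back than shut.
Start: joints at [53.898, 21.807, 74.336, -0, 83.858, -12.336], TCP at [0.222, 0.503, 0.231] pointing down, gripper open.
Joint ranges: [-178.18, 178.18], [-50.72, 133.34], [12.68, 142.11], [-81.47, 261.47], [9.98, 163.14], [-165.26, 165.26]. Speed limits (degrees/s): [136.94, 136.94, 180, 180, 180, 180].

## Interface

Orientations are given as a 3x3 rotation matrix whose columns are the frame's x, y, z axes.
In Python, from rig import env gives the robot as it stands.
- The arm moves only by the tool servo_tool, never from a script. Its argument "deltas" is text: rows parted by semicolons, each of 7 numbers parted by spaces: the opening, from 0 (shut) to 1 (fully open), then the shift along the tool's x, y, z in mm, then the turn, a rotation vector about the tool's x, y, z in rad. A call has 1 to 8 rows; each row shifts and turns the commanded pose from where the row before left it, along the tool's axes as they then stand; what a row does not reach is not made up. A row lasts 1/12 s, in which the tool goes at most 41.7 mm and 7.16 degrees, less where a joint would pass 70% of its speed; a pose out of reach is approached as far as the arm can. A call is refused whole if a number of a shift passes 41.7 or a number of a turn 0.125, either way. A call with a gripper value outside its range is refused whole. The fingers move at their own pace and stop on an object; "newtons" is the grip in N (left out, the last holds). Time passes only in rows, so rows that do not move let the fingers close. It gives the time, the measured TCP pose, the force, the opening and the grip force at its end, in the units of the state.
- env.observe(): the state, without advancing time (a new reading comes with each control period).
- env.get_image(name): name is "side" or "top" or "wrist"; returns a dict with "img" (480x640x3 uint8, red, green, blue), "depth" (480x640 float32, m along the optical axis (not along the pixel's ray), 0 where there is no reading), "camera_matrix" (3x3 intrinsics, pixels), "world_to_cam" (4x4, takes a point from world to camera coordinates). Camera axes: x right, y down, z forward; pixel columns grow to the right and rows downward; lengths in m; the calibration is good to about 2 mm. A picture is of the moment at which its call begins.
- env.close_job(): hands the job in; it is judged then, once.
Trained networks look in a picture, given as the dict that the camera call returned (one of the last four; its "shot" number tells which), for a name from the list of things; names that differ only in an ending like _2 or _b are one class to them, and where a whole thing is asked for, a point or a joint stands for the part that bears it (a point fixed in the world has none). Each returns a list of dicts, best first, with "conf" (0 to 1); they miss things now and then, are a little off and sometimes report something else, mostly with a low value. They report only what shows in the picture. A call takes as long as a camera call. They do not tell look-alikes from the thing itself.
- env.spot_in(name, picture): "bbox" ([centre column, centre row, width, height] in pixels, round what is visible of it).
- env.spot_point(name, picture): "uv" ([column, row] in pixels: a listed point, or the origin of a listed thing).
The state is a dict: "time_s": time; "q": joint angles; "qvel": joint speeds; "joint_efforts": joint torques, N m; "position": TCP position; "tool_rot": TCP orientation; "ft_force": force on the tool from outside, world axes, zero at the start; "wrist_torque": the same for the moment, N m; "grip_width": finger opening in m; "gripper_force": force on a finger pad.
Only numpy, scipy, OpenCV 4.12 (cv2) and the standard library are available. Lean on these libraries where they do the work, as an engineer would, in place of code of your own. Each camera call takes 0.05 s, during which the arm holds its last target. There are 200 camera calls.

## Working session

There is one attempt and no reset: what is moved stays moved. The work goes in short steps, Python scripts to look and compute and a tool call to move; the robot and the scene stay as the last step left them, time stands still between calls to the robot, and variables do not carry over. Pictures are saved under pics/ and viewed, at most 10 in all, crops included, and the job is handed in when it is done.

Besides the shell and the picture viewer there is one more tool, called after "Call:" by a JSON object that holds its "op" and its "data". servo_tool: Moves the arm, as the interface text tells. Its arguments: {"type":"object","properties":{"deltas":{"type":"string"},"newtons":{"type":"number"}},"required":["deltas"]}

```bash
mkdir -p pics; ls; cat > h.py <<'E'
import numpy as np, cv2
from rig import env
def save(p,n): cv2.imwrite('pics/'+n,cv2.cvtColor(p['img'],cv2.COLOR_RGB2BGR))
def back(p,u,v,d=None,z=None):
    K=p['camera_matrix'];T=np.linalg.inv(p['world_to_cam'])
    r=np.linalg.solve(K,[u,v,1.])
    if z is not None:
        w=T[:3,:3]@r; s=(z-T[2,3])/w[2]; return T[:3,3]+s*w
    return T[:3,:3]@(r*d)+T[:3,3]
def proj(p,X):
    c=p['world_to_cam']@np.append(X,1); q=p['camera_matrix']@c[:3]; return q[:2]/q[2]
def tri(obs):
    A=[];b=[]
    for p,uv in obs:
        P=p['camera_matrix']@p['world_to_cam'][:3]
        for i in (0,1):
            r=uv[i]*P[2]-P[i]; r/=np.linalg.norm(r[:3]); A.append(r[:3]); b.append(-r[3])
    x=np.linalg.lstsq(np.array(A),np.array(b),rcond=None)[0]
    return x,[np.round(proj(p,x)-uv,1) for p,uv in obs]
E
python3 - <<'E'
from h import *
np.set_printoptions(precision=3,suppress=True)
o=env.observe();print(o['position'],o['tool_rot'],o['grip_width'],env.grasp_offset)
P={n:env.get_image(n) for n in('top','side','wrist')}
for n,p in P.items():
    save(p,n+'0.png'); print(n,np.linalg.inv(p['world_to_cam'])[:3,3])
    for t in ('module','heatsink','tray','vise','vise_seat','jaw_face','crank_axis','grip_mid'):
        print(n,t,[(np.round(d['uv']).tolist(),round(d['conf'],2)) for d in env.spot_point(t,p)[:4]])
E
```

```text
pics
[0.221 0.503 0.231] [[-0.915  0.403 -0.001]
 [ 0.403  0.915 -0.001]
 [ 0.    -0.001 -1.   ]] 0.08502598589099705 0.0187
top [ 0.368 -0.021  1.226]
top module [([385.0, 242.0], 0.92), ([436.0, 356.0], 0.77), ([208.0, 264.0], 0.59)]
top heatsink [([477.0, 288.0], 0.87)]
top tray [([452.0, 286.0], 0.87)]
top vise [([474.0, 289.0], 0.73), ([211.0, 373.0], 0.57), ([210.0, 266.0], 0.55)]
top vise_seat [([219.0, 262.0], 0.96), ([219.0, 378.0], 0.9)]
top jaw_face [([206.0, 259.0], 0.77), ([200.0, 368.0], 0.61), ([283.0, 145.0], 0.57)]
top crank_axis [([153.0, 350.0], 0.7), ([331.0, 190.0], 0.65), ([153.0, 248.0], 0.56)]
top grip_mid [([152.0, 235.0], 0.76), ([151.0, 351.0], 0.63), ([445.0, 172.0], 0.62)]
side [ 0.111 -0.481  0.903]
side module [([395.0, 320.0], 0.83), ([396.0, 385.0], 0.78), ([343.0, 440.0], 0.74)]
side heatsink [([439.0, 415.0], 0.59)]
side tray [([418.0, 407.0], 0.82)]
side vise [([169.0, 289.0], 0.89), ([252.0, 231.0], 0.79), ([431.0, 249.0], 0.28)]
side vise_seat [([168.0, 286.0], 0.8), ([257.0, 220.0], 0.66)]
side jaw_face [([161.0, 266.0], 0.6), ([247.0, 209.0], 0.57)]
side crank_axis [([221.0, 174.0], 0.95), ([156.0, 228.0], 0.78), ([255.0, 219.0], 0.64)]
side grip_mid [([147.0, 214.0], 0.63), ([234.0, 163.0], 0.5), ([247.0, 205.0], 0.2)]
wrist [0.162 0.529 0.374]
wrist module []
wrist heatsink []
wrist tray []
wrist vise []
wrist vise_seat []
wrist jaw_face [([86.0, 422.0], 0.7)]
wrist crank_axis []
wrist grip_mid []
```

View pics/top0.png

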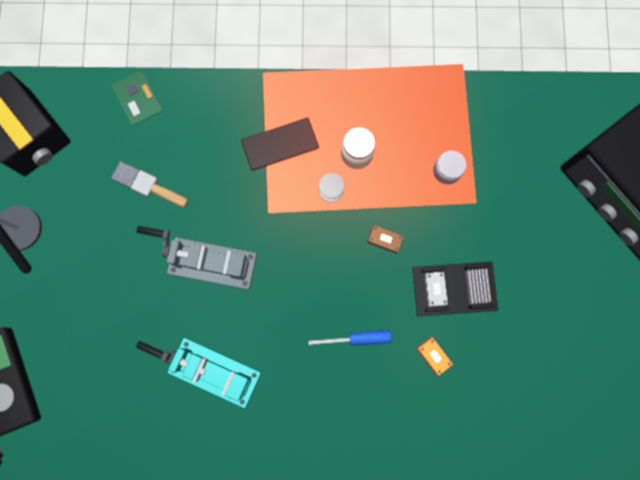

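View pics/side0.png

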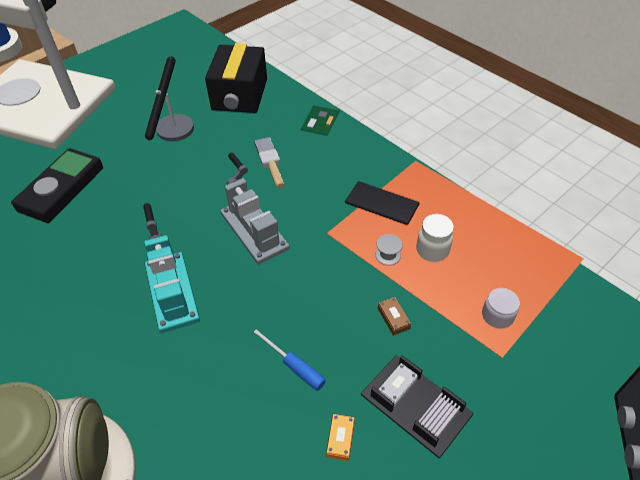

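Top view: the candidates for the module are silver in the tray (437,289), brown (385,239) and orange (435,356). The silver one with the flat lid in the tray bay fits; the finned heat sink (480,286) is in the other bay. The vise candidates are grey (211,264) and cyan (214,372), and grey is meant. I'll confirm both in an enlarged crop and measure.

```bash
python3 - <<'E'
from h import *
np.set_printoptions(precision=3,suppress=True)
p=env.get_image('top'); s=env.get_image('side'); save(s,'side_full.png')
print('fx',p['camera_matrix'][0,0], 'px of x+,y+:',proj(p,[.4,0,0]),proj(p,[.5,0,0]),proj(p,[.4,.1,0]))
I=p['img']
a=cv2.resize(I[225:300,130:265],None,fx=5.9,fy=5.9,interpolation=cv2.INTER_CUBIC)[:,:795]
b=cv2.resize(I[255:320,405:505],None,fx=3,fy=3,interpolation=cv2.INTER_CUBIC)[:150]
S=s['img'];c=cv2.resize(S[145:265,210:295],None,fx=1.25,fy=1.25)
can=np.zeros((600,796,3),np.uint8);can[:a.shape[0],:a.shape[1]]=a;can[445:595,:300]=b;can[445:595,320:320+c.shape[1]]=c[:150]
cv2.imwrite('pics/crop.png',cv2.cvtColor(can,cv2.COLOR_RGB2BGR))
# triangulate networks
print('module',tri([(p,[437,289]),(s,[398,383])]))
for n,g in (('vise_seat',((219,262),(257,220))),('jaw_face',((206,259),(247,209))),('crank_axis',((153,248),(221,174))),('grip_mid',((152,235),(234,163))),('tray',((452,286),(418,407)))):
    print(n,tri([(p,np.array(g[0])),(s,np.array(g[1]))]))
# depth clouds
def cloud(q,box):
    u0,v0,u1,v1=box;vv,uu=np.mgrid[v0:v1,u0:u1];d=q['depth'][v0:v1,u0:u1]
    K=q['camera_matrix'];T=np.linalg.inv(q['world_to_cam'])
    r=np.stack([(uu-K[0,2])/K[0,0]*d,(vv-K[1,2])/K[1,1]*d,d],-1)
    return r@T[:3,:3].T+T[:3,3],uu,vv
for nm,box in(('vise',(130,220,265,300)),('tray',(405,255,505,320))):
    X,uu,vv=cloud(p,box);z=X[...,2]
    print(nm,np.histogram(z,bins=np.arange(-.005,.13,.005)))
    lo=z>(.01 if nm=='vise' else .003)
    if nm=='vise': lo&=z<.025
    pts=np.float32(X[lo][:,:2]);print(nm,'rect',cv2.minAreaRect(pts))
X,uu,vv=cloud(p,(422,262,452,312));m=(X[...,2]>.02)&(X[...,2]<.032)&(p['img'][262:312,422:452].mean(-1)>110)
print('mod',m.sum(),X[m].mean(0),cv2.minAreaRect(np.float32(X[m][:,:2])))
E
```

```text
fx 621.5375291445929 px of x+,y+: [306.966 331.34 ] [307.641 280.417] [255.847 330.768]
module (array([ 0.485, -0.252,  0.024]), [array([ 0.6, -0.8]), array([-1.2,  0.3])])
vise_seat (array([0.529, 0.167, 0.054]), [array([ 0.6, -1. ]), array([-1.1,  0.2])])
jaw_face (array([0.53 , 0.191, 0.068]), [array([-0.4,  0.7]), array([ 0.7, -0.1])])
crank_axis (array([0.544, 0.288, 0.088]), [array([-1.1,  1.8]), array([ 1.9, -0.4])])
grip_mid (array([0.571, 0.285, 0.102]), [array([ 0.4, -0.7]), array([-0.7,  0.1])])
tray (array([ 0.497, -0.292, -0.023]), [array([ 0.9, -1.1]), array([-1.6,  0.4])])
vise (array([3760, 3145,  131,  525,  699,  102,   16,   19,   18,   32,  272,
        234,   36,   42,   44,   37,   53,  392,  624,  120,   36,  113,
        126,   12,    0,    0]), array([-0.005,  0.   ,  0.005,  0.01 ,  0.015,  0.02 ,  0.025,  0.03 ,
        0.035,  0.04 ,  0.045,  0.05 ,  0.055,  0.06 ,  0.065,  0.07 ,
        0.075,  0.08 ,  0.085,  0.09 ,  0.095,  0.1  ,  0.105,  0.11 ,
        0.115,  0.12 ,  0.125]))
vise rect ((0.5350782871246338, 0.21436533331871033), (0.21680910885334015, 0.07432465255260468), 79.75884246826172)
tray (array([1489, 1879, 1218,  188,  184,  311,  718,  348,   50,    1,    0,
          0,    0,    0,    0,    0,    0,    0,    0,    0,    0,    0,
          0,    0,    0,    0]), array([-0.005,  0.   ,  0.005,  0.01 ,  0.015,  0.02 ,  0.025,  0.03 ,
        0.035,  0.04 ,  0.045,  0.05 ,  0.055,  0.06 ,  0.065,  0.07 ,
        0.075,  0.08 ,  0.085,  0.09 ,  0.095,  0.1  ,  0.105,  0.11 ,
        0.115,  0.12 ,  0.125]))
tray rect ((0.4733983874320984, -0.19987806677818298), (0.14773167669773102, 0.3889070451259613), 9.65933609008789)
mod 589 [ 0.483 -0.248  0.027] ((0.4836500585079193, -0.2491111308336258), (0.06384828686714172, 0.036596979945898056), 5.322061538696289)
```

View pics/crop.png

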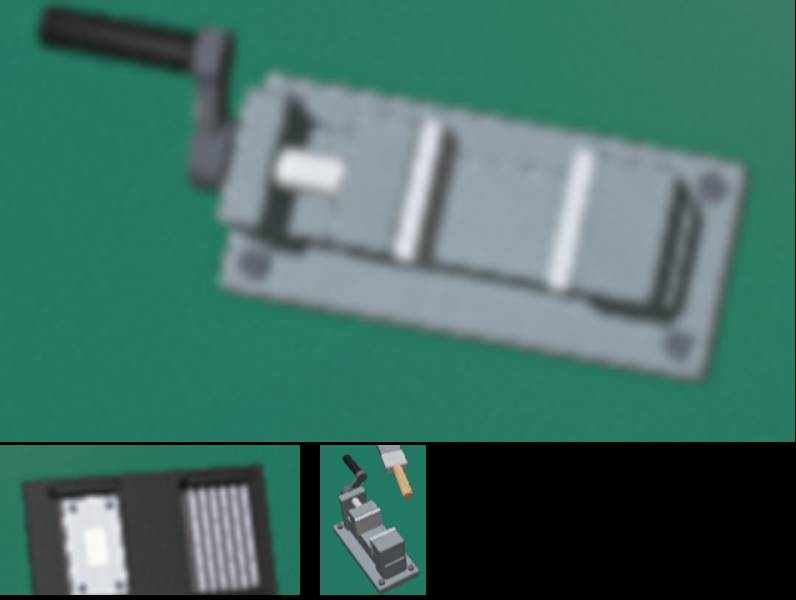

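Crop: the silver module with a flat lid and four screws is in the left bay, next to the heat sink. The grey vise has its handle at upper left, with light jaw edges at columns 420 and 570. Next I fit the vise pose from depth in both views.

```bash
cat > vf.py <<'E'
from h import *
from scipy.optimize import minimize
np.set_printoptions(precision=4,suppress=True)
def cloud(q):
    vv,uu=np.mgrid[0:480,0:640];d=q['depth'];K=q['camera_matrix'];T=np.linalg.inv(q['world_to_cam'])
    r=np.stack([(uu-K[0,2])/K[0,0]*d,(vv-K[1,2])/K[1,1]*d,d],-1)
    return (r@T[:3,:3].T+T[:3,3])[d>0]
def tov(X,o,a):
    c,s=np.cos(a),np.sin(a); R=np.array([[c,s],[-s,c]]); Y=X.copy(); Y[:,:2]=(X[:,:2]-o)@R.T; return Y
E
python3 - <<'E'
from vf import *
P={n:env.get_image(n) for n in('top','side')}
for n,p in P.items():
    X=cloud(p); o=np.array([.535,.193]);a=np.radians(79.8)
    def pts(o,a):
        V=tov(X,o,a); return V[(np.abs(V[:,0])<.16)&(np.abs(V[:,1])<.09)&(V[:,2]<.13)]
    # maximise agreement: plate top points inside plate rect, soft edges
    def cost(t):
        V=pts(np.array(t[:2]),t[2]); z=V[:,2]
        pl=(z>.009)&(z<.023)&(V[:,0]<.07)
        fl=(z<.006)&(V[:,0]<.07)
        ex=np.maximum(np.maximum(-.09-V[:,0],V[:,0]-.075),np.abs(V[:,1])-.037)
        return (np.clip(ex[pl],0,.01).sum()+np.clip(-ex[fl],0,.01).sum())
    b=min((minimize(cost,[o[0]+dx,o[1]+dy,a],method='Nelder-Mead',options=dict(initial_simplex=np.array([o[0]+dx,o[1]+dy,a])+np.array([[0,0,0],[.006,0,0],[0,.006,0],[0,0,.05]]))) for dx in(-.004,.004) for dy in(-.004,.004)),key=lambda r:r.fun)
    o=b.x[:2];a=b.x[2];print(n,'vise',o,np.degrees(a),b.fun)
    V=pts(o,a);z=V[:,2]
    for nm,m in (('jawtops',(z>.082)&(z<.093)&(V[:,0]<.04)),('endblk',(z>.082)&(z<.096)&(V[:,0]>.043)&(V[:,0]<.064)),('bed',(z>.045)&(z<.055)&(np.abs(V[:,1])<.02)),('grip',(V[:,0]>.082)&(V[:,0]<.12)&(z>.03))):
        W=V[m]; print(nm,len(W),'mean',W.mean(0),'1%',np.percentile(W,2,0),'99%',np.percentile(W,98,0))
    W=V[(z>.082)&(z<.093)&(V[:,0]<.05)]; h,e=np.histogram(W[:,0],np.arange(-.084,.05,.002)); print(dict(zip(np.round(e[:-1]*1e3).astype(int).tolist(),h.tolist())))
E
```

```text
top vise [0.5321 0.197 ] 79.76117123138017 0.013579281078688214
jawtops 768 mean [-0.0256  0.0003  0.0861] 1% [-0.0769 -0.0207  0.0824] 99% [0.0318 0.0212 0.0904]
endblk 209 mean [0.0534 0.0004 0.0887] 1% [ 0.045  -0.0206  0.0831] 99% [0.0629 0.0207 0.0937]
bed 487 mean [-0.0118  0.0007  0.0498] 1% [-0.0795 -0.0172  0.0455] 99% [0.0468 0.0176 0.0542]
grip 159 mean [ 0.1013 -0.0266  0.1052] 1% [ 0.083  -0.0338  0.0991] 99% [ 0.1193 -0.0205  0.1101]
{-84: 0, -82: 0, -80: 2, -78: 25, -76: 24, -74: 26, -72: 22, -70: 24, -68: 24, -66: 24, -64: 24, -62: 26, -60: 27, -58: 25, -56: 22, -54: 21, -52: 25, -50: 23, -48: 23, -46: 11, -44: 0, -42: 0, -40: 0, -38: 0, -36: 0, -34: 0, -32: 0, -30: 0, -28: 0, -26: 0, -24: 0, -22: 0, -20: 0, -18: 0, -16: 0, -14: 0, -12: 0, -10: 0, -8: 0, -6: 0, -4: 3, -2: 26, 0: 28, 2: 20, 4: 27, 6: 23, 8: 25, 10: 25, 12: 24, 14: 27, 16: 26, 18: 20, 20: 24, 22: 22, 24: 18, 26: 4, 28: 7, 30: 6, 32: 3, 34: 3, 36: 3, 38: 6, 40: 5, 42: 4, 44: 5, 46: 25}
side vise [0.5348 0.194 ] 79.96820588927784 0.13685698896255166
jawtops 583 mean [-0.0296  0.0015  0.0856] 1% [-0.0789 -
[... 159 characters left out ...]
  0.0038  0.0498] 1% [-0.0811 -0.0172  0.0453] 99% [0.0463 0.0192 0.0545]
grip 92 mean [ 0.1004 -0.0251  0.1047] 1% [ 0.0823 -0.0324  0.0985] 99% [ 0.1193 -0.0197  0.1094]
{-84: 0, -82: 3, -80: 20, -78: 19, -76: 22, -74: 16, -72: 20, -70: 17, -68: 14, -66: 23, -64: 21, -62: 13, -60: 20, -58: 19, -56: 12, -54: 21, -52: 14, -50: 22, -48: 16, -46: 5, -44: 2, -42: 0, -40: 0, -38: 0, -36: 0, -34: 0, -32: 0, -30: 0, -28: 0, -26: 0, -24: 0, -22: 0, -20: 0, -18: 0, -16: 0, -14: 0, -12: 0, -10: 0, -8: 0, -6: 2, -4: 20, -2: 19, 0: 22, 2: 18, 4: 14, 6: 23, 8: 14, 10: 15, 12: 15, 14: 22, 16: 12, 18: 13, 20: 15, 22: 16, 24: 9, 26: 2, 28: 3, 30: 2, 32: 1, 34: 3, 36: 1, 38: 3, 40: 2, 42: 3, 44: 20, 46: 37}
```

```bash
cat > plan.py <<'E'
from h import *
from scipy.spatial.transform import Rotation as Ro
def ydeg(o): R=o['tool_rot']; return np.degrees(np.arctan2(R[1,1],R[0,1]))
def plan(pos,yaw,n=None,start=None):
    """rows from the present pose (or start=(pos,yaw)) to TCP pos, tool pointing down, tool y at yaw deg"""
    o=env.observe(); p0,R=(o['position'],o['tool_rot'])
    D=lambda a:np.array([[np.sin(a),np.cos(a),0],[-np.cos(a),np.sin(a),0],[0,0,-1.]])
    if start: p0,R=np.array(start[0]),D(np.radians(start[1]))
    pos=np.array(pos);w=Ro.from_matrix(R.T@D(np.radians(yaw))).as_rotvec()
    n=n or int(max(np.ceil(np.linalg.norm(pos-p0)/.040),np.ceil(np.linalg.norm(w)/.12),1))
    for i in range(n):
        d=R.T@(pos-p0)/n*1e3
        print(np.round(d,1).tolist(),np.round(w/n,3).tolist()); R=R@Ro.from_rotvec(w/n).as_matrix()
def st():
    o=env.observe();print('t',round(o['time_s'],2),'pos',np.round(o['position'],4),'yaw',round(ydeg(o),2),'w',round(o['grip_width'],4),'F',np.round(o['ft_force'],1))
E
python3 -c "
from plan import *
st();plan([.484,-.249,.12],95.3)"
```

```text
t 1.55 pos [0.2217 0.5033 0.2313] yaw 66.23 w 0.0856 F [ 0.   0.5 -0.4]Traceback (most recent call last):
  File "<string>", line 3, in <module>
    st();plan([.484,-.249,.12],95.3)
         ~~~~^^^^^^^^^^^^^^^^^^^^^^^
  File "plan.py", line 9, in plan
    pos=np.array(pos);w=Ro.from_matrix(R.T@D(np.radians(yaw))).as_rotvec()
                        ~~~~~~~~~~~~~~^^^^^^^^^^^^^^^^^^^^^^^^
  File "scipy/spatial/transform/_rotation.pyx", line 1143, in scipy.spatial.transform._rotation.Rotation.from_matrix
ValueError: Non-positive determinant (left-handed or null coordinate frame) in rotation matrix 0: [[-8.74065377e-01  4.85808312e-01  3.43824763e-05]
 [ 4.85808312e-01  8.74065377e-01  1.31898624e-05]
 [ 2.36447873e-05 -2.82320948e-05  9.99999999e-01]].
```

```bash
sed -i 's/\[\[np.sin(a),np.cos(a),0\],\[-np.cos(a),np.sin(a),0\]/[[-np.sin(a),np.cos(a),0],[np.cos(a),np.sin(a),0]/' plan.py
python3 -c "
from plan import *
plan([.484,-.249,.13],95.3)"
```

```text
[-25.9, -27.8, 4.8] [-0.0, 0.0, -0.024]
[-25.2, -28.4, 4.8] [-0.0, 0.0, -0.024]
[-24.5, -29.0, 4.8] [-0.0, 0.0, -0.024]
[-23.8, -29.6, 4.8] [-0.0, 0.0, -0.024]
[-23.1, -30.1, 4.8] [-0.0, 0.0, -0.024]
[-22.3, -30.7, 4.8] [-0.0, 0.0, -0.024]
[-21.6, -31.2, 4.8] [-0.0, 0.0, -0.024]
[-20.8, -31.7, 4.8] [-0.0, 0.0, -0.024]
[-20.1, -32.2, 4.8] [-0.0, 0.0, -0.024]
[-19.3, -32.7, 4.8] [-0.0, 0.0, -0.024]
[-18.5, -33.1, 4.8] [-0.0, 0.0, -0.024]
[-17.7, -33.6, 4.8] [-0.0, 0.0, -0.024]
[-16.9, -34.0, 4.8] [-0.0, 0.0, -0.024]
[-16.0, -34.4, 4.8] [-0.0, 0.0, -0.024]
[-15.2, -34.8, 4.8] [-0.0, 0.0, -0.024]
[-14.4, -35.1, 4.8] [-0.0, 0.0, -0.024]
[-13.5, -35.5, 4.8] [-0.0, 0.0, -0.024]
[-12.6, -35.8, 4.8] [-0.0, 0.0, -0.024]
[-11.8, -36.1, 4.8] [-0.0, 0.0, -0.024]
[-10.9, -36.3, 4.8] [-0.0, 0.0, -0.024]
[-10.0, -36.6, 4.8] [-0.0, 0.0, -0.024]
```

Call:
{"op": "servo_tool", "data": {"deltas": "1 -26 -28 2 0 0 -.024;1 -25 -28.4 2 0 0 -.024;1 -24.5 -29 2 0 0 -.024;1 -24 -29.6 2 0 0 -.024;1 -23 -30 2 0 0 -.024;1 -22 -31 2 0 0 -.024;1 -21.6 -31 2 0 0 -.024;1 -21 -32 2 0 0 -.024"}}

```text
time_s: 2.22
position: [0.3212, 0.2145, 0.2155]
tool_rot: [[-0.976, 0.219, 0.001], [0.219, 0.976, 0.0], [-0.001, 0.0, -1.0]]
ft_force: [1.4, 1.2, -0.3]
grip_width: 0.0856
gripper_force: 0.0
```

Call:
{"op": "servo_tool", "data": {"deltas": "1 -20 -32 5 0 0 -.024;1 -19.3 -32.7 5 0 0 -.024;1 -18.5 -33 5 0 0 -.024;1 -18 -33.6 5 0 0 -.024;1 -17 -34 5 0 0 -.024;1 -16 -34.4 5 0 0 -.024;1 -15 -35 5 0 0 -.024;1 -14.4 -35 5 0 0 -.024"}}

```text
time_s: 2.88
position: [0.4211, -0.0727, 0.1753]
tool_rot: [[-1.0, 0.03, 0.001], [0.03, 1.0, -0.0], [-0.001, -0.0, -1.0]]
ft_force: [0.5, 0.6, 0.1]
grip_width: 0.0857
gripper_force: 0.0
```

Call:
{"op": "servo_tool", "data": {"deltas": "0.8 -13.5 -35.5 5 0 0 -.024;0.75 -12.6 -36 5 0 0 -.024;0.75 -12 -36 5 0 0 -.024;0.75 -11 -36 5 0 0 -.024;0.75 -10 -36.6 5 0 0 -.024;0.75 0 0 0 0 0 0"}}

```text
time_s: 3.38
position: [0.4843, -0.2555, 0.149]
tool_rot: [[-0.996, -0.086, 0.001], [-0.086, 0.996, -0.002], [-0.0, -0.002, -1.0]]
ft_force: [-1.7, 0.1, -1.0]
grip_width: 0.0643
gripper_force: 0.0
```

```bash
python3 - <<'E'
from plan import *
from vf import cloud
st()
p=env.get_image('wrist');save(p,'w1.png')
X=cloud(p);m=(X[:,2]>.021)&(X[:,2]<.034)&(np.hypot(X[:,0]-.484,X[:,1]+.249)<.045)
img=p['img'][p['depth']>0].astype(int);m&=img.min(1)>110
print(m.sum(),np.median(X[m],0)); 
for q in (X[m],):
    print(cv2.minAreaRect(np.float32(q[:,:2])))
print([ (d['uv'],d['conf']) for d in env.spot_point('module',p)])
E
```

```text
t 3.38 pos [ 0.4843 -0.2555  0.149 ] yaw 94.95 w 0.0643 F [-1.7  0.1 -1. ]
3552 [ 0.4837 -0.2515  0.0288]
((0.4859197437763214, -0.2513391673564911), (0.06331760436296463, 0.0361051969230175), 5.540637493133545)
[([344.0, 57.2], 0.95), ([318.7, 224.4], 0.78)]
```

View pics/w1.png

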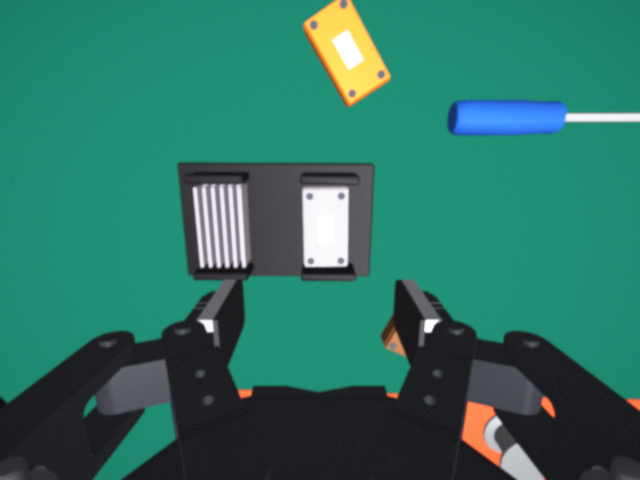

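Wrist view: the silver module is centred at (326,227), with the fingers straddling ahead of it and the heat sink at (220,227). Descending.

```bash
python3 -c "
from plan import *
st();plan([.4855,-.2505,.009],95.4,6)"
```

```text
t 3.48 pos [ 0.4829 -0.2506  0.1497] yaw 95.0 w 0.0641 F [ 0.2  0.4 -0. ]
[-0.4, -0.0, 23.4] [0.0, -0.0, -0.001]
[-0.4, -0.0, 23.4] [0.0, -0.0, -0.001]
[-0.4, -0.0, 23.4] [0.0, -0.0, -0.001]
[-0.4, -0.0, 23.4] [0.0, -0.0, -0.001]
[-0.4, -0.0, 23.4] [0.0, -0.0, -0.001]
[-0.4, -0.0, 23.4] [0.0, -0.0, -0.001]
```

Call:
{"op": "servo_tool", "data": {"deltas": "0.75 -1 0 35 0 0 -.003;0.75 -1 0 35 0 0 -.003;0.75 -0.5 0 30 0 0 0;0.75 0 0 20 0 0 0;0.75 0 0 12 0 0 0;0.75 0 0 8 0 0 0;0.75 0 0 0 0 0 0"}}

```text
time_s: 4.07
position: [0.485, -0.2482, 0.0095]
tool_rot: [[-0.995, -0.096, -0.002], [-0.096, 0.995, 0.001], [0.002, 0.002, -1.0]]
ft_force: [-0.2, -0.6, 0.3]
grip_width: 0.0636
gripper_force: 0.0
```

Call:
{"op": "servo_tool", "data": {"deltas": "0.3 0 0 0 0 0 0;0.3 0 0 0 0 0 0;0.3 0 0 0 0 0 0;0.3 0 0 0 0 0 0;0.3 0 0 0 0 0 0;0.3 0 0 0 0 0 0", "newtons": 30}}

```text
time_s: 4.57
position: [0.4861, -0.2497, 0.0117]
tool_rot: [[-0.995, -0.095, 0.002], [-0.095, 0.995, -0.001], [-0.002, -0.001, -1.0]]
ft_force: [-0.4, 2.0, 6.1]
grip_width: 0.0354
gripper_force: 30.8
```

Call:
{"op": "servo_tool", "data": {"deltas": "0.3 0 0 -15 0 0 0;0.3 0 0 -30 0 0 0;0.3 0 0 -25 0 0 0;0.3 -3.3 20 0 0 0 0;0.3 -3.3 35 0 0 0 0;0.3 -3.3 40 0 0 0 0;0.3 -3.3 40 0 0 0 0;0.3 -3.3 40 0 0 0 0"}}

```text
time_s: 5.23
position: [0.4849, -0.0722, 0.0808]
tool_rot: [[-0.996, -0.094, 0.001], [-0.094, 0.996, -0.0], [-0.001, -0.0, -1.0]]
ft_force: [0.8, 1.0, -0.0]
grip_width: 0.035
gripper_force: 30.7
```

Call:
{"op": "servo_tool", "data": {"deltas": "0.3 -3.3 25 0 0 0 0;0.3 0 10 0 0 0 0;0.3 0 0 20 0 0 0;0.3 0 0 20 0 0 0;0.3 0 0 15 0 0 0;0.3 0 0 10 0 0 0;0.3 0 0 5 0 0 0;0.3 0 0 2 0 0 0"}}

```text
time_s: 5.9
position: [0.4853, -0.039, 0.0079]
tool_rot: [[-0.996, -0.095, -0.001], [-0.095, 0.996, 0.0], [0.001, 0.0, -1.0]]
ft_force: [-0.3, -0.4, -1.7]
grip_width: 0.035
gripper_force: 30.6
```

Call:
{"op": "servo_tool", "data": {"deltas": "0.3 0 0 1.5 0 0 0;0.3 0 0 1 0 0 0;0.3 0 0 1 0 0 0;0.3 0 0 0 0 0 0"}}

```text
time_s: 6.23
position: [0.4857, -0.0388, 0.0057]
tool_rot: [[-0.995, -0.095, 0.001], [-0.095, 0.995, -0.001], [-0.001, -0.001, -1.0]]
ft_force: [-0.4, -0.2, 3.9]
grip_width: 0.0351
gripper_force: 31.2
```

Call:
{"op": "servo_tool", "data": {"deltas": "0.8 0 0 0 0 0 0;1 0 0 0 0 0 0;1 0 0 0 0 0 0;1 0 0 -20 0 0 0;1 0 0 -35 0 0 0;1 0 0 -35 0 0 .121;1 0 0 -10 0 0 .121;1 0 0 0 0 0 .121"}}

```text
time_s: 6.9
position: [0.4867, -0.0389, 0.1079]
tool_rot: [[-0.963, 0.27, 0.006], [0.27, 0.963, -0.002], [-0.006, -0.0, -1.0]]
ft_force: [-1.1, -0.5, 0.4]
grip_width: 0.0856
gripper_force: 0.0
```

Call:
{"op": "servo_tool", "data": {"deltas": "1 0 0 0 0 0 .121;1 0 0 0 0 0 .121;1 0 0 0 0 0 .121;1 0 0 0 0 0 .121;1 0 0 0 0 0 .121;1 0 0 0 0 0 .121;1 0 0 0 0 0 .121;1 0 0 0 0 0 .121"}}

```text
time_s: 7.57
position: [0.4852, -0.0385, 0.1048]
tool_rot: [[-0.323, 0.946, -0.0], [0.946, 0.323, 0.0], [0.0, -0.0, -1.0]]
ft_force: [-0.2, 1.1, 0.5]
grip_width: 0.0855
gripper_force: 0.0
```

Call:
{"op": "servo_tool", "data": {"deltas": "1 0 0 0 0 0 .121;1 0 0 0 0 0 .121;1 0 0 0 0 0 0"}}

```text
time_s: 7.82
position: [0.4853, -0.0385, 0.1048]
tool_rot: [[-0.089, 0.996, -0.0], [0.996, 0.089, 0.0], [0.0, -0.0, -1.0]]
ft_force: [0.3, -0.4, -0.2]
grip_width: 0.0852
gripper_force: 0.0
```

```bash
cat > mod.py <<'E'
from plan import *
from vf import cloud
def mod(p,c,zr,r=.05):
    X=cloud(p);img=p['img'][p['depth']>0].astype(int)
    m=(X[:,2]>zr[0])&(X[:,2]<zr[1])&(np.hypot(X[:,0]-c[0],X[:,1]-c[1])<r)&(img.min(1)>110)
    return m.sum(),np.median(X[m][:,2]),cv2.minAreaRect(np.float32(X[m][:,:2]))
E
python3 - <<'E'
from mod import *
st()
for n in('wrist','top','side'):
    p=env.get_image(n);save(p,n+'2.png')
    try: print(n,mod(p,(.485,-.039),(.015,.029)))
    except Exception as e: print(n,e)
    if n=='wrist': print(env.spot_point('module',p)[:3])
st()
E
```

```text
t 7.82 pos [ 0.4853 -0.0385  0.1048] yaw 5.09 w 0.0852 F [ 0.3 -0.4 -0.2]
wrist (np.int64(4795), np.float64(0.022710818540028516), ((0.4855671525001526, -0.039130114018917084), (0.06412392109632492, 0.03542158007621765), 5.377650260925293))
[{'uv': [427.3, 379.0], 'conf': 0.84}, {'uv': [314.6, 230.0], 'conf': 0.65}]
top (np.int64(5), np.float64(0.021004278130638543), ((0.46373996138572693, -0.022824451327323914), (0.007722673937678337, 8.817854904918931e-06), 0.5942115783691406))
side (np.int64(580), np.float64(0.021338562017759466), ((0.485143780708313, -0.04152689874172211), (0.06462842971086502, 0.035805217921733856), 4.930373191833496))
t 8.02 pos [ 0.4853 -0.0386  0.1048] yaw 5.51 w 0.0852 F [ 0.  -0.2 -0.3]
```

Call:
{"op": "servo_tool", "data": {"deltas": "1 0 0 30 0 0 0;1 0 0 30 0 0 0;1 0 0 20 0 0 0;1 0 0 12 0 0 0;1 0 0 8 0 0 0;1 0 0 0 0 0 0"}}

```text
time_s: 8.52
position: [0.4848, -0.0384, 0.0037]
tool_rot: [[-0.094, 0.996, -0.002], [0.996, 0.094, 0.001], [0.001, -0.002, -1.0]]
ft_force: [-0.9, 0.4, 0.2]
grip_width: 0.0851
gripper_force: 0.0
```

Call:
{"op": "servo_tool", "data": {"deltas": "0.6 0 0 0 0 0 0;0.6 0 0 0 0 0 0;0.6 0 0 0 0 0 0;0.6 0 0 0 0 0 0;0.6 0 0 0 0 0 0", "newtons": 35}}

```text
time_s: 8.93
position: [0.4858, -0.0387, 0.0059]
tool_rot: [[-0.093, 0.996, 0.002], [0.996, 0.093, -0.001], [-0.001, 0.002, -1.0]]
ft_force: [-0.9, 0.1, 7.2]
grip_width: 0.0629
gripper_force: 39.0
```

Call:
{"op": "servo_tool", "data": {"deltas": "0.6 0 0 -15 0 0 0;0.6 0 0 -35 0 0 0;0.6 0 0 -40 0 0 0;0.6 0 0 -40 0 0 0;0.6 0 0 -20 0 0 0;0.6 0 0 0 0 0 0"}}

```text
time_s: 9.43
position: [0.4871, -0.0391, 0.1596]
tool_rot: [[-0.093, 0.996, 0.009], [0.996, 0.093, -0.003], [-0.004, 0.009, -1.0]]
ft_force: [0.7, -0.8, -1.3]
grip_width: 0.0627
gripper_force: 39.5
```

```bash
python3 - <<'E'
from plan import *
st()
o=np.array([.5328,.195]);a=np.radians(79.85);X=np.array([np.cos(a),np.sin(a)])
s=o+X*-.0245
print(s); plan([s[0],s[1],.155],-10.1)
E
```

```text
t 9.43 pos [ 0.4871 -0.0391  0.1596] yaw 5.36 w 0.0627 F [ 0.7 -0.8 -1.3]
[0.52848247 0.17088343]
[34.2, 10.1, 0.7] [0.002, 0.0, 0.045]
[34.6, 8.6, 0.7] [0.002, 0.0, 0.045]
[35.0, 7.0, 0.7] [0.002, 0.0, 0.045]
[35.2, 5.4, 0.7] [0.002, 0.0, 0.045]
[35.5, 3.9, 0.7] [0.002, 0.0, 0.045]
[35.6, 2.3, 0.8] [0.002, 0.0, 0.045]
```

Call:
{"op": "servo_tool", "data": {"deltas": "0.6 34 10 0 0 0 .045;0.6 34.6 8.6 0 0 0 .045;0.6 35 7 0 0 0 .045;0.6 35 5.4 0 0 0 .045;0.6 35.5 4 0 0 0 .045;0.6 35.6 2.3 0 0 0 .045;0.6 0 0 0 0 0 0;0.6 0 0 0 0 0 0"}}

```text
time_s: 10.1
position: [0.5262, 0.1723, 0.1535]
tool_rot: [[0.173, 0.985, -0.002], [0.985, -0.173, -0.0], [-0.001, -0.002, -1.0]]
ft_force: [0.2, 0.1, -0.9]
grip_width: 0.0628
gripper_force: 39.5
```

```bash
python3 - <<'E'
from mod import *
from vf import tov
st()
o=np.array([.5328,.195]);a=np.radians(79.85)
p=env.get_image('wrist');save(p,'w3.png')
X=cloud(p);V=tov(X,o,a)
z=V[:,2];near=(np.abs(V[:,0])<.1)&(np.abs(V[:,1])<.06)
for lo,hi in((.082,.092),(.045,.055),(.012,.02)):
    W=V[near&(z>lo)&(z<hi)];print(lo,len(W)); 
    if len(W)>30:
        print(np.percentile(W,[1,50,99],axis=0))
        h,e=np.histogram(W[:,0],np.arange(-.1,.1,.004));print(dict(zip(np.round(e[:-1]*1e3).astype(int).tolist(),h.tolist())))
s=env.get_image('side');save(s,'s3.png')
for n,c in (('wrist',p),('side',s)): print(n,mod(c,(.528,.171),(.150,.20),.06))
E
```

```text
t 10.1 pos [0.5262 0.1723 0.1535] yaw -9.95 w 0.0628 F [ 0.2  0.1 -0.9]
0.082 6667
[[-0.0008 -0.0227  0.0827]
 [ 0.0265 -0.0013  0.0879]
 [ 0.073   0.0197  0.0917]]
{-100: 0, -96: 0, -92: 0, -88: 0, -84: 0, -80: 0, -76: 0, -72: 0, -68: 0, -64: 0, -60: 0, -56: 0, -52: 0, -48: 0, -44: 0, -40: 0, -36: 0, -32: 0, -28: 0, -24: 0, -20: 0, -16: 0, -12: 0, -8: 0, -4: 170, 0: 455, 4: 427, 8: 497, 12: 479, 16: 467, 20: 498, 24: 391, 28: 107, 32: 117, 36: 110, 40: 118, 44: 193, 48: 562, 52: 541, 56: 569, 60: 311, 64: 304, 68: 227, 72: 124, 76: 0, 80: 0, 84: 0, 88: 0, 92: 0}
0.045 2940
[[-0.0381 -0.019   0.0488]
 [-0.0155 -0.0008  0.0507]
 [ 0.0472  0.0161  0.0525]]
{-100: 0, -96: 0, -92: 0, -88: 0, -84: 0, -80: 0, -76: 0, -72: 0, -68: 0, -64: 0, -60: 0, -56: 0, -52: 0, -48: 0, -44: 0, -40: 145, -36: 254, -32: 266, -28: 255, -24: 251, -20: 275, -16: 256, -12: 202, -8: 0, -4: 0, 0: 0, 4: 0, 8: 0, 12: 0, 16: 0, 20: 0, 24: 92, 28: 188, 32: 188, 36: 192, 40: 206, 44: 165, 48: 0, 52: 0, 56: 0, 60: 0, 64: 5, 68: 0, 72: 0, 76: 0, 80: 0, 84: 0, 88: 0, 92: 0}
0.012 4785
[[-0.0484 -0.0381  0.0139]
 [ 0.0207  0.0191  0.0166]
 [ 0.0741  0.0352  0.0183]]
{-100: 0, -96: 0, -92: 0, -88: 0, -84: 0, -80: 0, -76: 0, -72: 0, -68: 0, -64: 0, -60: 0, -56: 0, -52: 74, -48: 174, -44: 176, -40: 184, -36: 174, -32: 186, -28: 185, -24: 180, -20: 195, -16: 98, -12: 88, -8: 93, -4: 93, 0: 90, 4: 85, 8: 92, 12: 101, 16: 103, 20: 141, 24: 205, 28: 204, 32: 226, 36: 231, 40: 215, 44: 231, 48: 138, 52: 106, 56: 102, 60: 69, 64: 60, 68: 296, 72: 190, 76: 0, 80: 0, 84: 0, 88: 0, 92: 0}
wrist (np.int64(14051), np.float64(0.17005251483014894), ((0.5272874236106873, 0.17215749621391296), (0.03589688986539841, 0.07551566511392593), 79.95542907714844))
side (np.int64(499), np.float64(0.16929565556429638), ((0.526991605758667, 0.16839803755283356), (0.038157157599925995, 0.08955532312393188), 82.37740325927734))
```

View pics/w3.png

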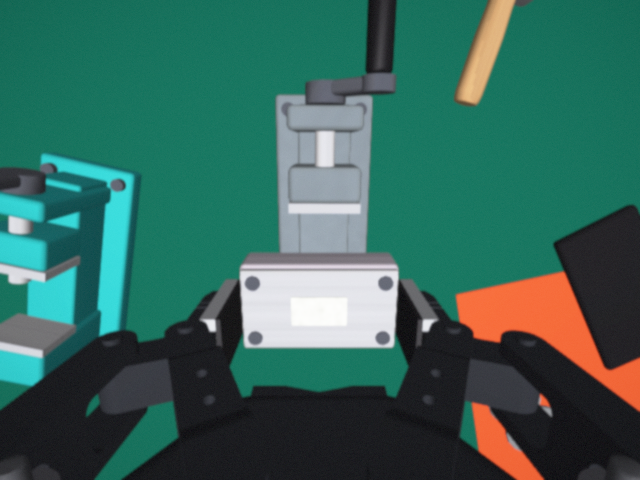

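Wrist view: the vise is straight ahead, with its sliding jaw edge at row 209. The module is held level at (319,305), with screws at (252,283), (385,283), (255,338) and (383,338). I use these for its relative position.

```bash
python3 - <<'E'
from mod import *
from vf import tov
st()
o=np.array([.5328,.195]);a=np.radians(79.85)
p=env.get_image('wrist')
K=cloud(p)
g=cv2.cvtColor(p['img'],cv2.COLOR_RGB2GRAY)
c=[]
for u,v in((252,283),(385,283),(255,338),(383,338)):
    w=(g[v-9:v+10,u-9:u+10]<150);ys,xs=np.nonzero(w);c.append(back(p,u-9+xs.mean(),v-9+ys.mean(),z=.170))
c=np.array(c);V=tov(c,o,a);print(V,V.mean(0)); print('world',c.mean(0),np.degrees(np.arctan2(*(c[1]-c[0])[1::-1])),np.degrees(np.arctan2(*(c[3]-c[2])[1::-1])))
# front face top/bottom: depth-based module z
m=p['depth'];print('lid z',[round(back(p,u,v,d=m[v,u])[2],4) for u,v in((280,300),(360,300),(320,330),(320,275))])
X=K;V=tov(X,o,a);z=V[:,2]
for nm,q in(('jaw',(z>.083)&(z<.091)&(V[:,0]>.002)&(V[:,0]<.022)),('end',(z>.085)&(z<.094)&(V[:,0]>.049)&(V[:,0]<.059))):
    W=V[q&(abs(V[:,1])<.05)];lo,hi=[],[]
    for b in np.arange(W[:,0].min(),W[:,0].max(),.002):
        k=W[(W[:,0]>=b)&(W[:,0]<b+.002)]
        if len(k)>20: lo.append(k[:,1].min());hi.append(k[:,1].max())
    print(nm,np.median(lo),np.median(hi),(np.median(lo)+np.median(hi))/2)
E
```

```text
t 10.2 pos [0.5263 0.1704 0.1539] yaw -10.12 w 0.0628 F [ 0.1 -0.3 -1.3]
[[-0.0142  0.0272  0.17  ]
 [-0.0141 -0.0252  0.17  ]
 [-0.0384  0.0272  0.17  ]
 [-0.0383 -0.0252  0.17  ]] [-0.0262  0.001   0.17  ]
world [0.5272 0.1694 0.17  ] -10.036784425425518 -10.043261140426187
lid z [np.float64(0.1707), np.float64(0.1714), np.float64(0.1717), np.float64(0.1702)]
jaw -0.023287995859312453 0.020430937454911237 -0.0014285292022006083
end -0.023392168484703317 0.020293001906867936 -0.0015495832889176903
```

Call:
{"op": "servo_tool", "data": {"deltas": "0.6 2.2 2.2 20 0 0 0;0.6 0 0 20 0 0 0;0.6 0 0 9 0 0 0;0.6 0 0 0 0 0 0;0.6 0 0 0 0 0 0"}}

```text
time_s: 10.67
position: [0.5295, 0.172, 0.106]
tool_rot: [[0.177, 0.984, -0.0], [0.984, -0.177, -0.0], [-0.0, -0.0, -1.0]]
ft_force: [0.3, 0.3, -0.9]
grip_width: 0.0625
gripper_force: 39.5
```

```bash
cat > chk.py <<'E'
from mod import *
from vf import tov
st()
o=np.array([.5328,.195]);a=np.radians(79.85)
p=env.get_image('wrist');save(p,'w4.png')
g=cv2.cvtColor(p['img'],cv2.COLOR_RGB2GRAY)
c=[]
zl=env.observe()['position'][2]+.0166
for u,v in((252,283),(385,283),(255,338),(383,338)):
    w=(g[v-9:v+10,u-9:u+10]<150);ys,xs=np.nonzero(w);c.append(back(p,u-9+xs.mean(),v-9+ys.mean(),z=zl))
V=tov(np.array(c),o,a);print('module',V.mean(0))
V=tov(cloud(p),o,a);z=V[:,2]
for nm,q in(('jaw',(z>.083)&(z<.091)&(V[:,0]>.002)&(V[:,0]<.022)),('end',(z>.085)&(z<.094)&(V[:,0]>.049)&(V[:,0]<.059))):
    W=V[q&(abs(V[:,1])<.05)];lo,hi=[],[]
    for b in np.arange(W[:,0].min(),W[:,0].max(),.002):
        k=W[(W[:,0]>=b)&(W[:,0]<b+.002)]
        if len(k)>20: lo.append(k[:,1].min());hi.append(k[:,1].max())
    print(nm,np.median(lo),np.median(hi),(np.median(lo)+np.median(hi))/2,np.median(W[:,2]))
W=V[(z>.083)&(z<.091)&(abs(V[:,1])<.018)&(V[:,0]<.04)&(V[:,0]>-.015)];print('jaw x',np.percentile(W[:,0],[1,99]))
s=env.get_image('side');V=tov(cloud(s),o,a);z=V[:,2]
W=V[(abs(V[:,0])<.1)&(abs(V[:,1])<.03)&(z>.082)&(z<.09)];h,e=np.histogram(W[:,0],np.arange(-.09,.05,.002));print({int(round(k*1e3)):int(n) for k,n in zip(e,h) if n})
E
python3 chk.py
```

```text
t 10.67 pos [0.5295 0.172  0.106 ] yaw -10.2 w 0.0625 F [ 0.3  0.3 -0.9]
module [-0.0235 -0.0018  0.1233]
jaw -0.023227124947342977 0.020399908580367353 -0.001413608183487812 0.0874565257764377
end -0.02338940130583968 0.02025214271628897 -0.0015686292947753554 0.09063794608343038
jaw x [-0.001   0.0387]
{-82: 3, -80: 19, -78: 18, -76: 22, -74: 19, -72: 14, -70: 21, -68: 21, -66: 12, -64: 21, -62: 17, -60: 22, -58: 11, -56: 12, -54: 18, -52: 22, -50: 18, -48: 15, -46: 5, 24: 1, 28: 2, 30: 3, 32: 1, 34: 2, 36: 2, 42: 2, 44: 1, 46: 5}
```

View pics/w4.png

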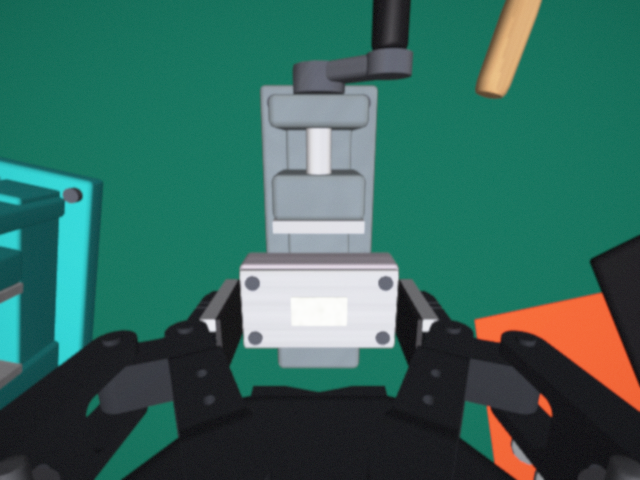

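Wrist view: the module at (319,305) is centred on the vise axis (column 319) and is behind the sliding jaw edge at row 228. Lowering.

Call:
{"op": "servo_tool", "data": {"deltas": "0.6 -0.3 0 15 0 0 0;0.6 0 0 12 0 0 0;0.6 0 0 10 0 0 0;0.6 0 0 6 0 0 0;0.6 0 0 3 0 0 0;0.6 0 0 0 0 0 0"}}

```text
time_s: 11.27
position: [0.5293, 0.1724, 0.0597]
tool_rot: [[0.176, 0.984, -0.0], [0.984, -0.176, -0.0], [-0.0, -0.0, -1.0]]
ft_force: [-0.2, 0.2, -0.3]
grip_width: 0.0626
gripper_force: 39.5
```

Call:
{"op": "servo_tool", "data": {"deltas": "0.6 0 0 1 0 0 0;0.6 0 0 1 0 0 0;0.6 0 0 1 0 0 0;0.6 0 0 0 0 0 0"}}

```text
time_s: 11.6
position: [0.5294, 0.1724, 0.0569]
tool_rot: [[0.176, 0.984, 0.0], [0.984, -0.176, -0.0], [0.0, 0.0, -1.0]]
ft_force: [0.4, 0.4, -1.3]
grip_width: 0.0626
gripper_force: 39.5
```

Call:
{"op": "servo_tool", "data": {"deltas": "0.6 0 0 0.7 0 0 0;0.6 0 0 0.7 0 0 0;0.6 0 0 0 0 0 0"}}

```text
time_s: 11.85
position: [0.5294, 0.1725, 0.056]
tool_rot: [[0.176, 0.984, 0.001], [0.984, -0.176, -0.0], [0.0, 0.001, -1.0]]
ft_force: [-1.1, -0.1, 4.4]
grip_width: 0.0626
gripper_force: 40.1
```

Call:
{"op": "servo_tool", "data": {"deltas": "0.6 0 0 0.7 0 0 0;0.6 0 0 0 0 0 0"}}

```text
time_s: 12.02
position: [0.5295, 0.1725, 0.0559]
tool_rot: [[0.176, 0.984, 0.001], [0.984, -0.176, 0.0], [0.0, 0.001, -1.0]]
ft_force: [-3.6, -0.3, 10.8]
grip_width: 0.0626
gripper_force: 40.8
```

Call:
{"op": "servo_tool", "data": {"deltas": "0.65 0 0 -0.7 0 0 0;0.85 0 0 0 0 0 0;1 0 0 0 0 0 0;1 0 0 0 0 0 0;1 0 0 -10 0 0 0;1 0 0 -30 0 0 0;1 0 0 -40 0 0 0;1 0 0 -40 0 0 0"}}

```text
time_s: 12.68
position: [0.5288, 0.1723, 0.1771]
tool_rot: [[0.176, 0.984, -0.002], [0.984, -0.176, -0.0], [-0.0, -0.001, -1.0]]
ft_force: [0.3, -1.0, -0.2]
grip_width: 0.0855
gripper_force: 0.0
```

```bash
cat > see.py <<'E'
from mod import *
from vf import tov
import sys
def see(zl=.072,tag='5'):
    st()
    o=np.array([.5328,.195]);a=np.radians(79.85)
    for n in('wrist','top','side'):
        p=env.get_image(n);save(p,n+tag+'.png')
        V=tov(cloud(p),o,a);z=V[:,2];img=p['img'][p['depth']>0].astype(int)
        m=(z>.066)&(z<.078)&(V[:,0]<0)&(V[:,0]>-.05)&(abs(V[:,1])<.05)
        if m.sum()>50: print(n,'module',m.sum(),np.median(z[m]),cv2.minAreaRect(np.float32(V[m][:,:2])))
        g=(V[:,0]>.08)&(V[:,0]<.122)&(z>.03)&(abs(V[:,1])<.05)&(img.max(1)<70)&(z<.125)
        if g.sum()>30: print(n,'grip',g.sum(),np.median(V[g],0),np.percentile(V[g],[3,97],axis=0).tolist())
if __name__=='__main__': see(tag=sys.argv[1])
E
python3 see.py 5
```

```text
t 12.68 pos [0.5288 0.1723 0.1771] yaw -10.15 w 0.0855 F [ 0.3 -1.  -0.2]
wrist module 4312 0.0727056853766316 ((-0.025383181869983673, -0.0015627704560756683), (0.04027974605560303, 0.06394397467374802), 0.19873453676700592)
wrist grip 1659 [ 0.0991 -0.0283  0.1064] [[0.08137944549059443, -0.035310833031060015, 0.10259040576530246], [0.11455672751377853, -0.02258851179726966, 0.10843168295528971]]
top module 120 0.07148158567192042 ((-0.038471899926662445, -0.0036923810839653015), (0.011927270330488682, 0.05728490650653839), 12.133289337158203)
side module 440 0.07158075495352106 ((-0.02416137233376503, -0.0010711252689361572), (0.04900786280632019, 0.06315869837999344), 2.0999596118927)
side grip 82 [ 0.0983 -0.0271  0.1046] [[0.08205750700044906, -0.03437645621449856, 0.10105786379409026], [0.11571502262728406, -0.02213932747823952, 0.10872432248577005]]
```

Call:
{"op": "servo_tool", "data": {"deltas": "0.6 32 6.8 0 0 0 0;0.6 32 6.8 0 0 0 0;0.6 32 6.8 0 0 0 0;0.6 32 6.8 0 0 0 0;0.6 0 0 25 0 0 0;0.6 0 0 20 0 0 0;0.6 0 0 0 0 0 0"}}

```text
time_s: 13.42
position: [0.5764, 0.2934, 0.1251]
tool_rot: [[0.175, 0.984, -0.009], [0.984, -0.175, -0.003], [-0.004, -0.009, -1.0]]
ft_force: [-0.4, -1.1, -1.2]
grip_width: 0.0514
gripper_force: 0.0
```

```bash
python3 - <<'E'
from mod import *
from vf import tov
st()
o=np.array([.5328,.195]);a=np.radians(79.85)
q=env.observe()['position'];print('tcp vise',tov(q[None].copy(),o,a))
p=env.get_image('wrist');save(p,'w6.png')
E
```

```text
t 13.42 pos [0.5764 0.2934 0.1251] yaw -10.1 w 0.0514 F [-0.4 -1.1 -1.2]
tcp vise [[ 0.1046 -0.0255  0.1251]]
```

View pics/w6.png

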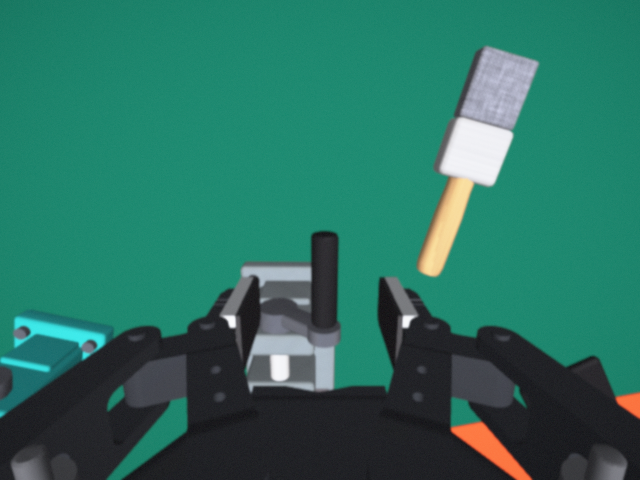

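Wrist view: the grip rod is at column 324, rows 235-335, midway between the pads (243 and 395). The brush is clear to the right. Descend and pinch.

Call:
{"op": "servo_tool", "data": {"deltas": "0.6 0 1 20 0 0 0;0.6 0 0 15 0 0 0;0.6 0 0 8 0 0 0;0.1 0 0 0 0 0 0;0.1 0 0 0 0 0 0;0.1 0 0 0 0 0 0;0.1 0 0 0 0 0 0;0.1 0 0 0 0 0 0", "newtons": 30}}

```text
time_s: 14.13
position: [0.5799, 0.2936, 0.0886]
tool_rot: [[0.176, 0.984, 0.002], [0.984, -0.176, 0.001], [0.001, 0.001, -1.0]]
ft_force: [-0.5, -0.7, 3.2]
grip_width: 0.0129
gripper_force: 30.9
```

```bash
cat > cr.py <<'E'
from mod import *
from vf import tov
def V():
    st();o=np.array([.5328,.195]);q=env.observe()['position'];v=tov(q[None].copy(),o,np.radians(79.85))[0];print('tcp vise',v)
    dz=v[2]+env.grasp_offset-.078; print('angle',np.degrees(np.arctan2(v[1],dz)),'r',np.hypot(v[1],dz)); return v
def arc(a0,a1,n):
    a=np.radians(np.linspace(a0,a1,n+1));y=35*np.sin(a);z=35*np.cos(a)
    for i in range(n): print(round(np.degrees(a[i+1])),'dy(tool)',round(-(y[i+1]-y[i]),1),'dz(tool)',round(-(z[i+1]-z[i]),1))
E
python3 -c "
from cr import *
V();arc(-50,70,8);arc(70,190,8);arc(190,250,6)"
```

```text
t 14.13 pos [0.5799 0.2936 0.0886] yaw -10.14 w 0.0129 F [-0.5 -0.7  3.2]
tcp vise [ 0.1054 -0.029   0.0886]
angle -44.72595748786671 r 0.041197891996304
-35 dy(tool) -6.7 dz(tool) -6.2
-20 dy(tool) -8.1 dz(tool) -4.2
-5 dy(tool) -8.9 dz(tool) -2.0
10 dy(tool) -9.1 dz(tool) 0.4
25 dy(tool) -8.7 dz(tool) 2.7
40 dy(tool) -7.7 dz(tool) 4.9
55 dy(tool) -6.2 dz(tool) 6.7
70 dy(tool) -4.2 dz(tool) 8.1
85 dy(tool) -2.0 dz(tool) 8.9
100 dy(tool) 0.4 dz(tool) 9.1
115 dy(tool) 2.7 dz(tool) 8.7
130 dy(tool) 4.9 dz(tool) 7.7
145 dy(tool) 6.7 dz(tool) 6.2
160 dy(tool) 8.1 dz(tool) 4.2
175 dy(tool) 8.9 dz(tool) 2.0
190 dy(tool) 9.1 dz(tool) -0.4
200 dy(tool) 5.9 dz(tool) -1.6
210 dy(tool) 5.5 dz(tool) -2.6
220 dy(tool) 5.0 dz(tool) -3.5
230 dy(tool) 4.3 dz(tool) -4.3
240 dy(tool) 3.5 dz(tool) -5.0
250 dy(tool) 2.6 dz(tool) -5.5
```

```bash
python3 -c "
from cr import *
arc(-52,38,8)"
```

```text
-41 dy(tool) -4.7 dz(tool) -5.0
-30 dy(tool) -5.6 dz(tool) -3.9
-18 dy(tool) -6.3 dz(tool) -2.8
-7 dy(tool) -6.7 dz(tool) -1.5
4 dy(tool) -6.9 dz(tool) -0.2
16 dy(tool) -6.8 dz(tool) 1.2
27 dy(tool) -6.4 dz(tool) 2.5
38 dy(tool) -5.8 dz(tool) 3.7
```

Call:
{"op": "servo_tool", "data": {"deltas": "0.1 0 -4.7 -5 0 0 0;0.1 0 -5.6 -3.9 0 0 0;0.1 0 -6.3 -2.8 0 0 0;0.1 0 -6.7 -1.5 0 0 0;0.1 0 0 0 0 0 0"}}

```text
time_s: 14.55
position: [0.5566, 0.2979, 0.1023]
tool_rot: [[0.176, 0.984, 0.003], [0.984, -0.176, 0.001], [0.001, 0.003, -1.0]]
ft_force: [-0.3, 0.3, 7.6]
grip_width: 0.0129
gripper_force: 31.5
```

```bash
python3 -c "
from cr import *
V()"; python3 see.py 7
```

```text
t 14.55 pos [0.5566 0.2979 0.1023] yaw -10.11 w 0.0129 F [-0.3  0.3  7.6]
tcp vise [ 0.1055 -0.0053  0.1023]
angle -7.025556989919719 r 0.043314858315849365
t 14.55 pos [0.5566 0.2979 0.1023] yaw -10.11 w 0.0129 F [-0.3  0.3  7.6]
wrist grip 3483 [ 0.1051 -0.006   0.1193] [[0.08148690820065722, -0.02197306339636422, 0.11413752401089172], [0.12074092845262549, 0.009826677802821709, 0.12239620540982157]]
top module 648 0.07150346775164829 ((-0.02373763732612133, 0.0014595724642276764), (0.04738341644406319, 0.06286630779504776), 0.6713294386863708)
top grip 33 [ 0.0846 -0.0051  0.1173] [[0.0803639625665393, -0.009551110006532085, 0.11385400881495598], [0.09063550913098355, 0.0017181336772667778, 0.12053407103178032]]
side module 442 0.07185794709513937 ((-0.02448705956339836, -0.0015384964644908905), (0.048054058104753494, 0.06352755427360535), 0.55494225025177)
side grip 126 [ 0.0962 -0.0073  0.1184] [[0.0806831884813748, -0.023362706799960553, 0.1116011709219013], [0.11597591156224596, 0.013250585906870428, 0.12436295603434613]]
```

```bash
python3 -c "
from cr import *
arc(-8,104,8);arc(104,188,7)"
```

```text
6 dy(tool) -8.5 dz(tool) -0.1
20 dy(tool) -8.3 dz(tool) 1.9
34 dy(tool) -7.6 dz(tool) 3.9
48 dy(tool) -6.4 dz(tool) 5.6
62 dy(tool) -4.9 dz(tool) 7.0
76 dy(tool) -3.1 dz(tool) 8.0
90 dy(tool) -1.0 dz(tool) 8.5
104 dy(tool) 1.0 dz(tool) 8.5
116 dy(tool) 2.5 dz(tool) 6.9
128 dy(tool) 3.9 dz(tool) 6.2
140 dy(tool) 5.1 dz(tool) 5.3
152 dy(tool) 6.1 dz(tool) 4.1
164 dy(tool) 6.8 dz(tool) 2.7
176 dy(tool) 7.2 dz(tool) 1.3
188 dy(tool) 7.3 dz(tool) -0.3
```

Call:
{"op": "servo_tool", "data": {"deltas": "0.1 0 -8.5 -0.4 0 0 0;0.1 0 -8.3 1.9 0 0 0;0.1 0 -7.6 3.9 0 0 0;0.1 0 -6.4 5.6 0 0 0;0.1 0 -4.9 7 0 0 0;0.1 0 -3.1 8 0 0 0;0.1 0 -1 8.5 0 0 0;0.1 0 0 0 0 0 0"}}

```text
time_s: 15.37
position: [0.5177, 0.3047, 0.0644]
tool_rot: [[0.176, 0.984, -0.0], [0.984, -0.176, 0.0], [0.0, -0.0, -1.0]]
ft_force: [3.8, 2.4, -3.7]
grip_width: 0.0125
gripper_force: 30.4
```

```bash
python3 -c "
from cr import *
V()"
```

```text
t 15.37 pos [0.5177 0.3047 0.0644] yaw -10.14 w 0.0125 F [ 3.8  2.4 -3.7]
tcp vise [0.1053 0.0342 0.0644]
angle 81.56264356292297 r 0.03459352718343554
```

Call:
{"op": "servo_tool", "data": {"deltas": "0.1 0 1 8.5 0 0 0;0.1 0 2.5 6.9 0 0 0;0.1 0 3.9 6.2 0 0 0;0.1 0 5.1 5.3 0 0 0;0.1 0 6.1 4.1 0 0 0;0.1 0 0 0 0 0 0"}}

```text
time_s: 15.87
position: [0.5386, 0.301, 0.0353]
tool_rot: [[0.177, 0.984, 0.005], [0.984, -0.177, 0.001], [0.002, 0.004, -1.0]]
ft_force: [7.3, -0.5, 7.9]
grip_width: 0.0127
gripper_force: 31.5
```

```bash
python3 -c "
from cr import *
V();arc(152,220,8)
for n in ('top','side'):
    p=env.get_image(n); X=tov(cloud(p),np.array([.5328,.195]),np.radians(79.85)); W=X[(abs(X[:,0])<.05)&(abs(X[:,1])<.02)&(X[:,2]>.082)&(X[:,2]<.09)&(X[:,0]>-.03)];print(n,len(W),np.percentile(W[:,0],[1,3,10]) if len(W) else 0)
"
```

```text
t 15.87 pos [0.5386 0.301  0.0353] yaw -10.19 w 0.0127 F [ 7.3 -0.5  7.9]
tcp vise [0.1054 0.0129 0.0353]
angle 151.70719483360503 r 0.02728867611475226
160 dy(tool) 4.7 dz(tool) 2.1
169 dy(tool) 5.0 dz(tool) 1.4
178 dy(tool) 5.2 dz(tool) 0.6
186 dy(tool) 5.2 dz(tool) -0.2
194 dy(tool) 5.1 dz(tool) -0.9
203 dy(tool) 4.9 dz(tool) -1.7
212 dy(tool) 4.6 dz(tool) -2.4
220 dy(tool) 4.2 dz(tool) -3.0
top 381 [-0.006  -0.0052 -0.0031]
side 322 [-0.01   -0.0088 -0.0069]
```

Call:
{"op": "servo_tool", "data": {"deltas": "0.1 0 5.5 1.2 0 0 0;0.1 0 5.2 1.1 0 0 0;0.1 0 5.2 0.4 0 0 0;0.1 0 0 0 0 0 0"}}

```text
time_s: 16.3
position: [0.5524, 0.2984, 0.0325]
tool_rot: [[0.177, 0.984, 0.001], [0.984, -0.177, 0.001], [0.001, 0.0, -1.0]]
ft_force: [1.5, 0.3, 9.8]
grip_width: 0.0128
gripper_force: 31.7
```

```bash
cat > jf.py <<'E'
from cr import *
V()
for n in ('top','side'):
    p=env.get_image(n); X=tov(cloud(p),np.array([.5328,.195]),np.radians(79.85))
    W=X[(abs(X[:,1])<.02)&(X[:,2]>.083)&(X[:,2]<.0895)&(X[:,0]>-.03)&(X[:,0]<.015)];F=X[(abs(X[:,1])<.02)&(X[:,2]>.083)&(X[:,2]<.0895)&(X[:,0]>-.06)&(X[:,0]<-.03)]
    M=X[(abs(X[:,1])<.03)&(X[:,2]>.066)&(X[:,2]<.077)&(X[:,0]>-.044)&(X[:,0]<-.006)]
    print(n,'jaw',np.percentile(W[:,0],[1,3]) if len(W) else 0,'fixed',np.percentile(F[:,0],[97,99]) if len(F) else 0,'mod',len(M),np.percentile(M[:,0],[3,97]) if len(M) else 0)
E
python3 jf.py
```

```text
t 16.3 pos [0.5524 0.2984 0.0325] yaw -10.18 w 0.0128 F [1.5 0.3 9.8]
tcp vise [ 0.1053 -0.0011  0.0325]
angle -177.6427716179893 r 0.026854918826766064
top jaw [-0.0063 -0.006 ] fixed [-0.044  -0.0437] mod 575 [-0.0402 -0.0072]
side jaw [-0.0118 -0.011 ] fixed [-0.0457 -0.0457] mod 357 [-0.0411 -0.0076]
```

Call:
{"op": "servo_tool", "data": {"deltas": "0.1 0 5 -1.5 0 0 0;0.1 0 4.9 -1.7 0 0 0;0.1 0 0 0 0 0 0"}}

```text
time_s: 16.65
position: [0.5609, 0.2969, 0.034]
tool_rot: [[0.177, 0.984, -0.003], [0.984, -0.177, 0.0], [-0.0, -0.003, -1.0]]
ft_force: [0.5, 4.7, -0.3]
grip_width: 0.0124
gripper_force: 30.7
```

Call:
{"op": "servo_tool", "data": {"deltas": "0.1 0 4.7 -2.2 0 0 0;0.1 0 0 0 0 0 0"}}

```text
time_s: 16.82
position: [0.5655, 0.2961, 0.0359]
tool_rot: [[0.176, 0.984, -0.003], [0.984, -0.176, 0.0], [-0.0, -0.003, -1.0]]
ft_force: [2.1, 4.5, -5.2]
grip_width: 0.0126
gripper_force: 30.2
```

Call:
{"op": "servo_tool", "data": {"deltas": "0.1 0 4.4 -2.4 0 0 0;0.1 0 0 0 0 0 0"}}

```text
time_s: 16.98
position: [0.5699, 0.2953, 0.0382]
tool_rot: [[0.176, 0.984, -0.003], [0.984, -0.176, 0.0], [-0.0, -0.003, -1.0]]
ft_force: [2.5, 4.7, -6.4]
grip_width: 0.013
gripper_force: 30.1
```

Call:
{"op": "servo_tool", "data": {"deltas": "0.1 0 4.2 -2.9 0 0 0;0.1 0 0 0 0 0 0"}}

```text
time_s: 17.15
position: [0.5741, 0.2945, 0.0412]
tool_rot: [[0.176, 0.984, -0.003], [0.984, -0.176, 0.0], [-0.0, -0.003, -1.0]]
ft_force: [3.1, 4.8, -5.8]
grip_width: 0.0127
gripper_force: 30.2
```

```bash
python3 jf.py;python3 -c "
from cr import *
arc(220,284,8)"
```

```text
t 17.15 pos [0.5741 0.2945 0.0412] yaw -10.16 w 0.0127 F [ 3.1  4.8 -5.8]
tcp vise [ 0.1053 -0.0231  0.0412]
angle -127.97962952965759 r 0.029342053238364516
top jaw [-0.008  -0.0077] fixed [-0.0442 -0.0433] mod 576 [-0.0406 -0.0076]
side jaw [-0.0116 -0.0113] fixed [-0.0458 -0.0449] mod 345 [-0.04   -0.0081]
228 dy(tool) 3.5 dz(tool) -3.4
236 dy(tool) 3.0 dz(tool) -3.8
244 dy(tool) 2.4 dz(tool) -4.2
252 dy(tool) 1.8 dz(tool) -4.5
260 dy(tool) 1.2 dz(tool) -4.7
268 dy(tool) 0.5 dz(tool) -4.9
276 dy(tool) -0.2 dz(tool) -4.9
284 dy(tool) -0.8 dz(tool) -4.8
```

Angle is about 221° and the jaw is closing by feel. Continuing in small steps.

Call:
{"op": "servo_tool", "data": {"deltas": "0.1 0 3.5 -3.4 0 0 0;0.1 0 0 0 0 0 0"}}

```text
time_s: 17.42
position: [0.5774, 0.294, 0.0445]
tool_rot: [[0.176, 0.984, -0.003], [0.984, -0.176, 0.0], [-0.0, -0.003, -1.0]]
ft_force: [3.4, 4.7, -6.4]
grip_width: 0.0126
gripper_force: 30.1
```

Call:
{"op": "servo_tool", "data": {"deltas": "0.1 0 3 -3.8 0 0 0;0.1 0 0 0 0 0 0"}}

```text
time_s: 17.58
position: [0.5801, 0.2934, 0.048]
tool_rot: [[0.176, 0.984, -0.004], [0.984, -0.176, 0.0], [-0.001, -0.004, -1.0]]
ft_force: [2.2, 5.5, -8.0]
grip_width: 0.0127
gripper_force: 30.0
```

Call:
{"op": "servo_tool", "data": {"deltas": "0.1 0 2.4 -4.2 0 0 0;0.1 0 0 0 0 0 0"}}

```text
time_s: 17.75
position: [0.5825, 0.293, 0.0519]
tool_rot: [[0.176, 0.984, -0.004], [0.984, -0.176, 0.0], [-0.001, -0.004, -1.0]]
ft_force: [3.3, 4.7, -9.7]
grip_width: 0.0126
gripper_force: 29.8
```

Call:
{"op": "servo_tool", "data": {"deltas": "0.1 0 2.1 -4.5 0 0 0;0.1 0 0 0 0 0 0"}}

```text
time_s: 17.92
position: [0.5843, 0.2927, 0.0562]
tool_rot: [[0.176, 0.984, -0.005], [0.984, -0.176, 0.0], [-0.001, -0.004, -1.0]]
ft_force: [3.0, 5.8, -11.6]
grip_width: 0.0125
gripper_force: 29.8
```

Call:
{"op": "servo_tool", "data": {"deltas": "0.1 0 1.4 -4.7 0 0 0;0.1 0 0 0 0 0 0"}}

```text
time_s: 18.08
position: [0.5856, 0.2924, 0.0606]
tool_rot: [[0.176, 0.984, -0.005], [0.984, -0.176, -0.0], [-0.001, -0.005, -1.0]]
ft_force: [3.9, 6.3, -13.2]
grip_width: 0.0124
gripper_force: 29.7
```

```bash
python3 jf.py
```

```text
t 18.08 pos [0.5856 0.2924 0.0606] yaw -10.15 w 0.0124 F [  3.9   6.3 -13.2]
tcp vise [ 0.1052 -0.0348  0.0606]
angle -87.85617407164442 r 0.03482542785536448
top jaw [-0.0084 -0.008 ] fixed [-0.0442 -0.0438] mod 568 [-0.0408 -0.0082]
side jaw [-0.0121 -0.0116] fixed [-0.0455 -0.0442] mod 335 [-0.0417 -0.0092]
```

Call:
{"op": "servo_tool", "data": {"deltas": "0.1 0 0.7 -4.9 0 0 0;0.1 0 0 0 0 0 0", "newtons": 50}}

```text
time_s: 18.35
position: [0.5863, 0.2923, 0.0653]
tool_rot: [[0.176, 0.984, -0.005], [0.984, -0.176, -0.0], [-0.001, -0.005, -1.0]]
ft_force: [5.1, 4.5, -14.3]
grip_width: 0.0119
gripper_force: 49.6
```

Call:
{"op": "servo_tool", "data": {"deltas": "0.1 0 0 -4.9 0 0 0;0.1 0 0 0 0 0 0"}}

```text
time_s: 18.52
position: [0.5864, 0.2922, 0.07]
tool_rot: [[0.176, 0.984, -0.005], [0.984, -0.176, -0.0], [-0.001, -0.005, -1.0]]
ft_force: [5.1, 5.5, -14.6]
grip_width: 0.0119
gripper_force: 49.5
```

Call:
{"op": "servo_tool", "data": {"deltas": "0.1 0 -0.7 -4.9 0 0 0;0.1 0 0 0 0 0 0"}}

```text
time_s: 18.68
position: [0.5859, 0.2923, 0.0747]
tool_rot: [[0.176, 0.984, -0.004], [0.984, -0.176, -0.0], [-0.001, -0.004, -1.0]]
ft_force: [6.8, 5.8, -17.2]
grip_width: 0.0121
gripper_force: 49.4
```

```bash
python3 jf.py
```

```text
t 18.68 pos [0.5859 0.2923 0.0747] yaw -10.15 w 0.0121 F [  6.8   5.8 -17.2]
tcp vise [ 0.1052 -0.0351  0.0747]
angle -66.30407831718692 r 0.038295436805034395
top jaw [-0.0088 -0.0084] fixed [-0.0441 -0.0433] mod 564 [-0.0407 -0.0088]
side jaw [-0.0133 -0.0124] fixed [-0.0459 -0.0455] mod 336 [-0.0415 -0.0095]
```

Call:
{"op": "servo_tool", "data": {"deltas": "0.1 0 -1.2 -4.8 0 0 0;0.1 0 -1.8 -4.6 0 0 0;0.1 0 0 0 0 0 0"}}

```text
time_s: 19.03
position: [0.583, 0.2928, 0.0837]
tool_rot: [[0.176, 0.984, -0.004], [0.984, -0.176, -0.0], [-0.001, -0.004, -1.0]]
ft_force: [8.4, 5.8, -19.5]
grip_width: 0.0122
gripper_force: 49.4
```

```bash
python3 jf.py; python3 - <<'E'
from h import *
can=np.zeros((600,800,3),np.uint8)
s=env.get_image('side')['img'][140:270,190:300];t=env.get_image('top')['img'][215:300,130:265]
w=env.get_image('wrist')['img']
can[:520,:440]=cv2.resize(s,None,fx=4,fy=4,interpolation=cv2.INTER_CUBIC)
t=cv2.resize(t,None,fx=2.6,fy=2.6,interpolation=cv2.INTER_CUBIC);can[:t.shape[0],445:445+t.shape[1]]=t
w=cv2.resize(w,(350,262));can[300:562,445:795]=w
cv2.imwrite('pics/c8.png',cv2.cvtColor(can,cv2.COLOR_RGB2BGR))
E
```

```text
t 19.03 pos [0.583  0.2928 0.0837] yaw -10.15 w 0.0122 F [  8.4   5.8 -19.5]
tcp vise [ 0.1051 -0.0322  0.0837]
angle -52.81028753030861 r 0.04044518519992636
top jaw [-0.0092 -0.0084] fixed [-0.0438 -0.0434] mod 559 [-0.0407 -0.009 ]
side jaw [-0.0135 -0.0127] fixed [-0.0461 -0.045 ] mod 334 [-0.0403 -0.0093]
```

View pics/c8.png

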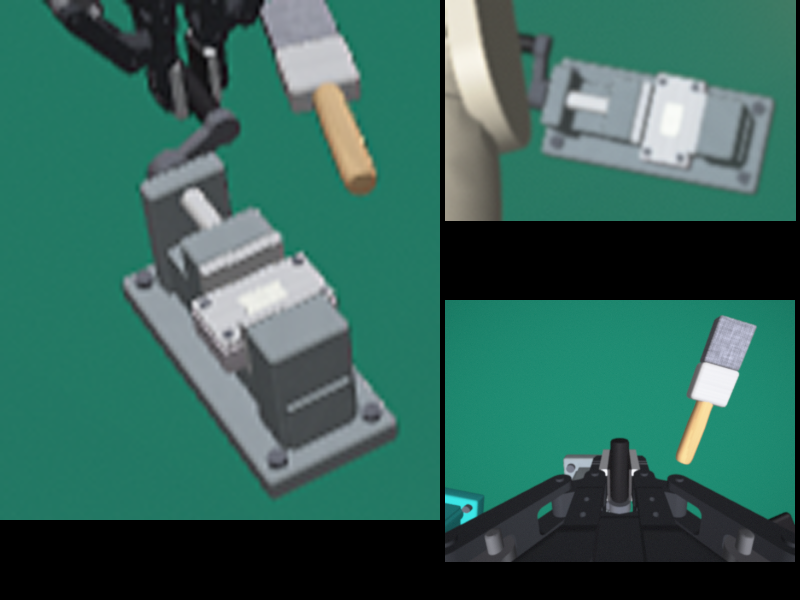

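Composite: the module sits level and centred between the jaws, with the sliding jaw's light edge against it. The resistance is about 20 N and rising, so I keep tightening in small steps.

```bash
python3 -c "
from cr import *
arc(298,370,9)"
```

```text
306 dy(tool) -2.6 dz(tool) -4.1
314 dy(tool) -3.1 dz(tool) -3.7
322 dy(tool) -3.6 dz(tool) -3.3
330 dy(tool) -4.0 dz(tool) -2.7
338 dy(tool) -4.4 dz(tool) -2.1
346 dy(tool) -4.6 dz(tool) -1.5
354 dy(tool) -4.8 dz(tool) -0.8
362 dy(tool) -4.9 dz(tool) -0.2
370 dy(tool) -4.9 dz(tool) 0.5
```

Call:
{"op": "servo_tool", "data": {"deltas": "0.1 0 -2.6 -4.2 0 0 0;0.1 0 -3.1 -3.8 0 0 0;0.1 0 0 0 0 0 0"}}

```text
time_s: 19.53
position: [0.5781, 0.2936, 0.0915]
tool_rot: [[0.176, 0.984, -0.003], [0.984, -0.176, -0.001], [-0.001, -0.003, -1.0]]
ft_force: [11.5, 5.7, -22.0]
grip_width: 0.012
gripper_force: 49.4
```

```bash
python3 jf.py
```

```text
t 19.53 pos [0.5781 0.2936 0.0915] yaw -10.15 w 0.012 F [ 11.5   5.7 -22. ]
tcp vise [ 0.105  -0.0272  0.0915]
angle -40.276768802712475 r 0.04214580861303173
top jaw [-0.0092 -0.0087] fixed [-0.0437 -0.0435] mod 557 [-0.0407 -0.009 ]
side jaw [-0.0134 -0.0125] fixed [-0.0462 -0.0457] mod 323 [-0.0404 -0.0102]
```

Call:
{"op": "servo_tool", "data": {"deltas": "0.1 0 -3.6 -3.3 0 0 0;0.1 0 -4 -2.7 0 0 0;0.1 0 -4.4 -2 0 0 0;0.1 0 0 0 0 0 0"}}

```text
time_s: 19.97
position: [0.5685, 0.2953, 0.0998]
tool_rot: [[0.177, 0.984, 0.003], [0.984, -0.177, -0.001], [-0.0, 0.003, -1.0]]
ft_force: [21.5, 5.4, -25.4]
grip_width: 0.0122
gripper_force: 49.1
```

```bash
python3 jf.py
```

```text
t 19.97 pos [0.5685 0.2953 0.0998] yaw -10.18 w 0.0122 F [ 21.5   5.4 -25.4]
tcp vise [ 0.1051 -0.0174  0.0998]
angle -23.276495320276574 r 0.04410861975627063
top jaw [-0.0097 -0.0093] fixed [-0.0436 -0.0435] mod 552 [-0.0409 -0.0094]
side jaw [-0.0148 -0.0134] fixed [-0.0463 -0.0462] mod 323 [-0.0396 -0.0103]
```

Call:
{"op": "servo_tool", "data": {"deltas": "0.5 0 0 0 0 0 0;0.5 0 0 0 0 0 0;0.5 0 0 0 0 0 0;0.5 0 0 0 0 0 0"}}

```text
time_s: 20.4
position: [0.5656, 0.2954, 0.1028]
tool_rot: [[0.176, 0.984, -0.003], [0.984, -0.176, -0.001], [-0.001, -0.002, -1.0]]
ft_force: [-0.8, 0.5, -0.8]
grip_width: 0.0427
gripper_force: 0.0
```

Call:
{"op": "servo_tool", "data": {"deltas": "0.5 0 0 -10 0 0 0;0.5 0 0 -25 0 0 0;0.5 0 0 -35 0 0 0;0.5 0 0 -35 0 0 0;0.5 -30 0 -10 0 0 0;0.5 -35 0 0 0 0 0;0.5 -35 0 0 0 0 0;0.5 0 0 0 0 0 0"}}

```text
time_s: 21.07
position: [0.5476, 0.193, 0.22]
tool_rot: [[0.18, 0.984, -0.0], [0.984, -0.18, -0.002], [-0.002, 0.0, -1.0]]
ft_force: [-0.5, 0.0, 0.6]
grip_width: 0.0429
gripper_force: 0.0
```

```bash
python3 see.py 9; python3 jf.py; python3 - <<'E'
from h import *
can=np.zeros((600,800,3),np.uint8)
s=env.get_image('side')['img'][140:270,190:300]
w=env.get_image('wrist')['img']
can[:520,:440]=cv2.resize(s,None,fx=4,fy=4,interpolation=cv2.INTER_CUBIC)
can[:262,445:795]=cv2.resize(w,(350,262));t=cv2.resize(env.get_image('top')['img'],(350,262));can[300:562,445:795]=t
cv2.imwrite('pics/c9.png',cv2.cvtColor(can,cv2.COLOR_RGB2BGR))
E
```

```text
t 21.07 pos [0.5476 0.193  0.22  ] yaw -10.35 w 0.0429 F [-0.5  0.   0.6]
wrist module 2697 0.07280247855311817 ((-0.027079202234745026, -0.0014307349920272827), (0.06370384991168976, 0.037190549075603485), 89.97863006591797)
wrist grip 874 [ 0.1014 -0.0262  0.0597] [[0.0812125839240177, -0.03222058880712978, 0.05621342407534206], [0.12063049168722392, -0.019888245851501018, 0.06171368455203203]]
top module 616 0.07164891023800168 ((-0.02738829143345356, 0.0016969013959169388), (0.042396776378154755, 0.06411576271057129), 2.4606096744537354)
side module 387 0.07185346241244561 ((-0.0249011293053627, -0.0009662695229053497), (0.06351697444915771, 0.04727495089173317), 89.04354858398438)
side grip 57 [ 0.1092 -0.0255  0.0583] [[0.0910017041426371, -0.031903708480583944, 0.05422386050610735], [0.12086566013461521, -0.019917061854896816, 0.06239710811072873]]
t 21.22 pos [0.5484 0.1974 0.2194] yaw -10.17 w 0.0428 F [-0.1 -0.6 -0.2]
tcp vise [ 0.0052 -0.015   0.2194]
angle -5.340027983465228 r 0.1608271735214611
top jaw [-0.0077 -0.0076] fixed [-0.0439 -0.0436] mod 571 [-0.0405 -0.0075]
side jaw [-0.0125 -0.0117] fixed [-0.0463 -0.0452] mod 341 [-0.0401 -0.0087]
```

View pics/c9.png

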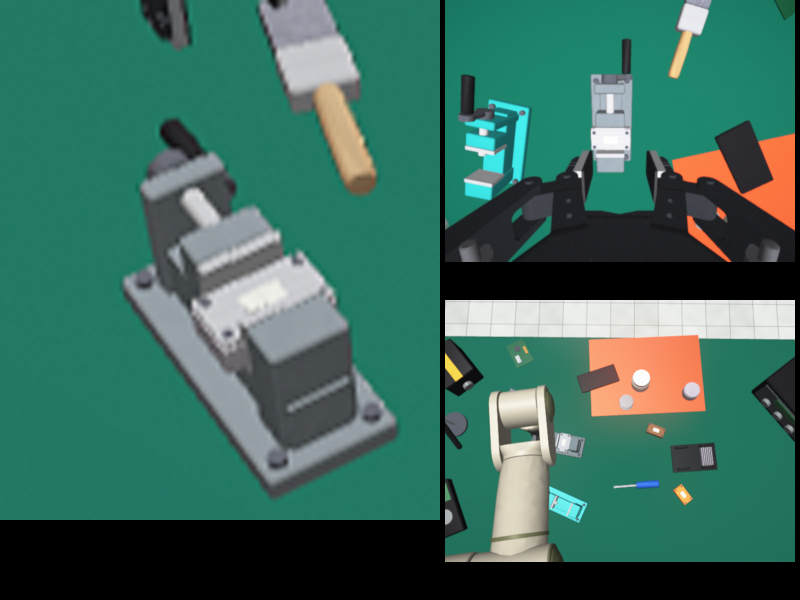

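Composite: the module is seated flat at vise x -27 and centred, and the bystanders are unmoved. But the handle sprang back when let go, to about 226° (grip at y -25, z 54 mm), which is marginal contact. I'll pinch again, tighten, ease off to zero tangential force, and release without a jerk.

Call:
{"op": "servo_tool", "data": {"deltas": "0.5 34 3 0 0 0 0;0.5 33 3.3 0 0 0 0;0.5 33 3.4 20 0 0 0;0.5 0 0 35 0 0 0;0.5 0 0 40 0 0 0;0.5 0 0 35 0 0 0;0.5 0 0 20 0 0 0;0.5 0 0 10 0 0 0"}}

```text
time_s: 22.13
position: [0.5741, 0.2944, 0.0551]
tool_rot: [[0.175, 0.985, -0.005], [0.985, -0.175, -0.002], [-0.003, -0.005, -1.0]]
ft_force: [0.5, 0.7, 0.5]
grip_width: 0.0423
gripper_force: 0.0
```

Call:
{"op": "servo_tool", "data": {"deltas": "0.5 0 0 8 0 0 0;0.5 0 0 8 0 0 0;0.5 0 0 0 0 0 0"}}

```text
time_s: 22.38
position: [0.5757, 0.2943, 0.0424]
tool_rot: [[0.176, 0.984, -0.0], [0.984, -0.176, -0.0], [-0.0, -0.0, -1.0]]
ft_force: [-0.4, 0.4, -0.8]
grip_width: 0.0431
gripper_force: 0.0
```

```bash
python3 -c "
from cr import *
V()"
```

```text
t 22.38 pos [0.5757 0.2943 0.0424] yaw -10.13 w 0.0431 F [-0.4  0.4 -0.8]
tcp vise [ 0.1053 -0.0247  0.0424]
angle -124.31280137907338 r 0.029936138025052038
```

Pinch, then turn on to about 255°.

Call:
{"op": "servo_tool", "data": {"deltas": "0.1 0 0 0 0 0 0;0.1 0 0 0 0 0 0;0.1 0 0 0 0 0 0;0.1 0 0 0 0 0 0;0.1 0 0 0 0 0 0", "newtons": 30}}

```text
time_s: 22.8
position: [0.5758, 0.2944, 0.0435]
tool_rot: [[0.176, 0.984, 0.001], [0.984, -0.176, 0.001], [0.001, 0.001, -1.0]]
ft_force: [-1.2, 1.0, 2.4]
grip_width: 0.0124
gripper_force: 30.7
```

Call:
{"op": "servo_tool", "data": {"deltas": "0.1 0 3.3 -3.6 0 0 0;0.1 0 2.8 -4 0 0 0;0.1 0 0 0 0 0 0"}}

```text
time_s: 23.05
position: [0.5811, 0.2934, 0.0501]
tool_rot: [[0.176, 0.984, -0.003], [0.984, -0.176, 0.0], [-0.0, -0.003, -1.0]]
ft_force: [-2.2, 2.9, -2.7]
grip_width: 0.0129
gripper_force: 30.3
```

Call:
{"op": "servo_tool", "data": {"deltas": "0.1 0 2.2 -4.3 0 0 0;0.1 0 1.7 -4.6 0 0 0;0.1 0 0 0 0 0 0;0.1 0 0 0 0 0 0"}}

```text
time_s: 23.38
position: [0.5849, 0.2926, 0.0585]
tool_rot: [[0.176, 0.984, -0.002], [0.984, -0.176, 0.0], [-0.0, -0.002, -1.0]]
ft_force: [-2.9, 4.2, -9.9]
grip_width: 0.0125
gripper_force: 29.7
```

```bash
python3 jf.py
```

```text
t 23.38 pos [0.5849 0.2926 0.0585] yaw -10.13 w 0.0125 F [-2.9  4.2 -9.9]
tcp vise [ 0.1053 -0.0341  0.0585]
angle -91.34145248464836 r 0.034102317974155964
top jaw [-0.0085 -0.008 ] fixed [-0.0439 -0.0435] mod 568 [-0.0405 -0.008 ]
side jaw [-0.0124 -0.0118] fixed [-0.0461 -0.0448] mod 336 [-0.0404 -0.0081]
```

Call:
{"op": "servo_tool", "data": {"deltas": "0.1 0 0 0.3 0 0 0;0.1 0 0 0.3 0 0 0;0.1 0 0 0 0 0 0"}}

```text
time_s: 23.73
position: [0.5849, 0.2927, 0.0583]
tool_rot: [[0.176, 0.984, -0.002], [0.984, -0.176, 0.0], [-0.0, -0.002, -1.0]]
ft_force: [-3.3, 3.7, -7.8]
grip_width: 0.0123
gripper_force: 29.8
```

Call:
{"op": "servo_tool", "data": {"deltas": "0.1 0 0 0.3 0 0 0;0.1 0 0 0.3 0 0 0;0.1 0 0 0 0 0 0"}}

```text
time_s: 23.98
position: [0.5847, 0.2927, 0.0577]
tool_rot: [[0.176, 0.984, -0.002], [0.984, -0.176, 0.0], [-0.0, -0.002, -1.0]]
ft_force: [-4.0, 4.0, -6.8]
grip_width: 0.0126
gripper_force: 30.0
```

Call:
{"op": "servo_tool", "data": {"deltas": "0.1 0 -0.3 0.8 0 0 0;0.1 0 -0.3 0.8 0 0 0;0.1 0 -0.3 0.8 0 0 0;0.1 0 0 0 0 0 0"}}

```text
time_s: 24.32
position: [0.5839, 0.2928, 0.0555]
tool_rot: [[0.176, 0.984, -0.002], [0.984, -0.176, 0.0], [-0.0, -0.002, -1.0]]
ft_force: [-3.5, 4.4, -6.0]
grip_width: 0.0125
gripper_force: 30.0
```

Call:
{"op": "servo_tool", "data": {"deltas": "0.1 0 -0.4 0.8 0 0 0;0.1 0 -0.4 0.8 0 0 0;0.1 0 -0.4 0.8 0 0 0;0.1 0 0 0 0 0 0"}}

```text
time_s: 24.65
position: [0.5829, 0.293, 0.0533]
tool_rot: [[0.176, 0.984, -0.001], [0.984, -0.176, 0.0], [-0.0, -0.001, -1.0]]
ft_force: [-3.6, 3.1, -3.5]
grip_width: 0.0128
gripper_force: 30.1
```

Call:
{"op": "servo_tool", "data": {"deltas": "0.1 0 -0.5 0.8 0 0 0;0.1 0 -0.5 0.8 0 0 0;0.1 0 0 0 0 0 0"}}

```text
time_s: 24.9
position: [0.5822, 0.2932, 0.0518]
tool_rot: [[0.176, 0.984, -0.001], [0.984, -0.176, 0.0], [0.0, -0.001, -1.0]]
ft_force: [-4.5, 3.9, -2.9]
grip_width: 0.0127
gripper_force: 30.2
```

Call:
{"op": "servo_tool", "data": {"deltas": "0.1 0 -0.5 0.8 0 0 0;0.1 0 -0.5 0.8 0 0 0;0.1 0 0 0 0 0 0"}}

```text
time_s: 25.15
position: [0.5813, 0.2933, 0.0504]
tool_rot: [[0.176, 0.984, -0.0], [0.984, -0.176, 0.0], [0.0, -0.0, -1.0]]
ft_force: [-4.1, 3.9, -3.1]
grip_width: 0.0128
gripper_force: 30.3
```

Call:
{"op": "servo_tool", "data": {"deltas": "0.5 0 0 0 0 0 0;0.5 0 0 0 0 0 0;0.5 0 0 0 0 0 0;0.5 0 0 0 0 0 0;0.5 0 0 -20 0 0 0;0.5 0 0 -35 0 0 0;0.5 0 0 -40 0 0 0;0.5 0 0 -40 0 0 0"}}

```text
time_s: 25.82
position: [0.5814, 0.2927, 0.1868]
tool_rot: [[0.176, 0.984, -0.0], [0.984, -0.176, -0.001], [-0.001, -0.0, -1.0]]
ft_force: [0.3, -0.5, -0.1]
grip_width: 0.0427
gripper_force: 0.0
```

Call:
{"op": "servo_tool", "data": {"deltas": "0.5 -33 -3 -35 0 0 0;0.5 -33 -3 0 0 0 0;0.5 -33 -3 0 0 0 0;0.5 0 0 0 0 0 0;0.5 0 0 0 0 0 0"}}

```text
time_s: 26.23
position: [0.5565, 0.2002, 0.2162]
tool_rot: [[0.178, 0.984, 0.001], [0.984, -0.178, -0.0], [0.0, 0.001, -1.0]]
ft_force: [-0.2, 1.2, 0.7]
grip_width: 0.0428
gripper_force: 0.0
```

```bash
python3 see.py 10; python3 jf.py
```

```text
t 26.23 pos [0.5565 0.2002 0.2162] yaw -10.28 w 0.0428 F [-0.2  1.2  0.7]
wrist module 2592 0.0727980942297404 ((-0.024531451985239983, -0.0010670535266399384), (0.04237718507647514, 0.06337496638298035), 0.35745149850845337)
wrist grip 805 [ 0.1029 -0.0266  0.0596] [[0.08124727061556349, -0.03237225975707067, 0.05644716631943473], [0.12074015002438074, -0.020098633349663983, 0.06163239975056023]]
top module 610 0.07163793241164085 ((-0.022969670593738556, 0.0013461727648973465), (0.041268348693847656, 0.06399001181125641), 0.26942309737205505)
side module 385 0.07200490849774543 ((-0.023448150604963303, -0.0012533627450466156), (0.04715384170413017, 0.06256817281246185), 2.609407901763916)
side grip 56 [ 0.1079 -0.0253  0.0587] [[0.09256994032514229, -0.03216487958120754, 0.053589063296303655], [0.1203363672104785, -0.020560662321772137, 0.061953928405205125]]
t 26.38 pos [0.5567 0.2021 0.2154] yaw -10.11 w 0.0427 F [-0.7 -0.2 -0.2]
tcp vise [ 0.0112 -0.0223  0.2154]
angle -8.11712627943018 r 0.1576703441783605
top jaw [-0.008  -0.0076] fixed [-0.0439 -0.0433] mod 567 [-0.0405 -0.0075]
side jaw [-0.0119 -0.0114] fixed [-0.0459 -0.0454] mod 342 [-0.0417 -0.0086]
```

Both releases, from about 334° and from about 240°, settled at the same handle angle of about 226°. So the handle rests where its own friction holds the clamp load. The module is flat, centred and against the fixed jaw, and the arm is clear, so I hand in.

```bash
python3 -c "
from rig import env
print(env.close_job())"
```

```text
the job is handed in; nothing more can be done
None
```

The job is handed in: the module lies lid up and centred on the vise bed against the fixed jaw, with the sliding jaw closed on it and the handle let go. The handle sprang back to about 226° both times I released it, and I did not tug the module to test how firmly it is held.

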